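Hold a slide carrier flush on the tilted stage

ROBOT

A 6-joint arm with a two-finger parallel gripper is mounted at the origin on a cart in front of the work surface, level with it; the furniture and walls round the work are solid. World frame = base frame: x ahead of the robot, y to its left, z up, the work surface at z = 0. Lengths are in m, angles in degrees, forces in N, time in s.
With the tool pointing down it reaches from about 0.35 to 0.875 m from the base axis. Payload 15.5 kg.
Tool frame: the origin (TCP) lies on the centre line of the jaws, within the pads' length; the fingertips stand r.tips_ahead ahead of it and the grasp point (between the pads) lies 6 mm ahead of it (r.tips_ahead is the distance from the TCP to the fingertips, in m); z points along the fingers, y is the direction in which the jaws open and shut (so a half turn about z gives the same grasp; the last joint's range is limited). The gripper opens to 85 mm and grips with 20 to 120 N. Pads are 22 mm wide; open, the fingers measure 114 mm over their backs; the gripper's body (76 mm by 85 mm) begins 54 mm behind the grasp point. The pads swing forward as they close: fully open they stand 13 mm farther back than shut.
Start: joints at [64.601, 28.281, 77.091, -0, 74.628, -5.472], TCP at [0.213, 0.588, 0.236] pointing down, gripper open.
Joint ranges: [-166.48, 166.48], [-47.26, 123.95], [12.59, 153.08], [-70.14, 250.14], [6.76, 159.57], [-176.63, 176.63]. Speed limits (degrees/s): [108.29, 108.29, 147.25, 172.46, 172.46, 172.46].

INTERFACE

Orientations are given as [roll, pitch, yaw] about the fixed x, y, z axes, in that order (R = Rz(yaw) Ry(pitch) Rx(roll)).
In Python, from cell import r, vision gives the robot as it stands.
- The arm moves only by the shell command python3 -m creep 'ROWS' [FORCE]. ROWS is JSON, one flat list of numbers, 5 for each row, row after row: the finger opening in cm, from 0 to 8.54, then the shift along the tool's x, y, z in cm, then the turn about the tool's z in rad. A call has exactly 10 rows; each row shifts and turns the pose as measured when the row begins, along the tool's axes as they then stand; what a row does not reach is not made up. A row lasts 1/10 s, in which the tool goes at most 50 mm and 8.59 degrees, less where a joint would pass 70% of its speed; a pose out of reach is approached as far as the arm can. A call is refused whole if a number of a shift passes 5 or a number of a turn 0.15, either way. A call with a gripper value outside its range is refused whole. The fingers move at their own pace and stop on an object; FORCE is the grip in N (left out, the last holds). Time passes only in rows, so rows that do not move let the fingers close, or fill a call up. It gives the time, the measured TCP pose, the force and the opening at its end, in the units of the state.
- r.state(): the state, without advancing time (a new reading comes with each control period).
- vision.snapshot(name): name is "scene" or "top" or "wrist"; returns a dict with "color" (420x560x3 uint8, blue, green, red), "vfov" (degrees; the focal length in pixels is half the picture's height over the tangent of half this angle, whatever the lens; pixels are square), "cx", "cy" (the principal point, pixels), "dist_coeffs" ([k1, k2, p1, p2, k3] as OpenCV has them; the pictures are not rectified), "world_from_camera" (4x4, takes a point from camera to world coordinates). Camera axes: x right, y down, z forward; pixel columns grow to the right and rows downward; lengths in m; the calibration is good to about 2 mm. A picture is of the moment at which its call begins. There is no depth.
- r.sign_off(): hands the job in, once; it reports no verdict.
Trained networks look in a picture, given as the dict that the camera call returned (one of the last four; its "shot" number tells which), for a name from the list of things; names that differ only in an ending like _2 or _b are one class to them, and where a whole thing is asked for, a point or a joint stands for the part that bears it (a point fixed in the world has none). Each returns a list of dicts, best first, with "p" (0 to 1); they miss things now and then, are a little off and sometimes report something else, mostly with a low value. They report only what shows in the picture. A call takes as long as a camera call. They do not tell look-alikes from the thing itself.
- vision.cut_out(thing, picture): "pixels" (420x560 bool, what is visible of it) and "bbox" ([centre column, centre row, width, height] in pixels, round what is visible of it).
The state is a dict: "clock": time; "joint_pos": joint angles; "joint_velocities": joint speeds; "effort": joint torques, N m; "tcp_pos": TCP position; "eef_rot": TCP orientation; "ft_force": force on the tool from outside, world axes, zero at the start; "torque": the same for the moment, N m; "width": finger opening in m.
Only numpy, scipy, OpenCV 4.12 (cv2) and the standard library are available. Lean on these libraries where they do the work, as an engineer would, in place of code of your own. Each camera call takes 0.05 s, during which the arm holds its last target.

TASK

First swing the stage's red-pinned keeper bar shut until it clicks into its detent along the low edge of the sloped white face. Then pick up the slide carrier by its blue fin, tilt it to match the slope, and press it gently flush on the middle of the face and square to it (either way round), so the sprung face gives a little; leave the culture dish where it is. Finish holding it there: keep the grip and the light push, do not let go.

Things in the scene. Friction and masses are not known exactly. Their poses are not given: they have to be found in the camera images.
- keeper (a joint): Keeper bar: aluminium, 14 wide, 9 high, turns level about an upright post of the stage. 0 rad = shut, along the low edge of the sloped face; up to 1.4 as its free end swings out from the face (opening is clockwise from above). Light friction, 0.5 N at the pin. A sprung ball detent resists with a few N at about 0.14 to 0.08 rad, then pulls it in and keeps it below 0.035; hard stop at 0.
- keeper_pin (a point): Red round upright pin at the keeper bar's free end, 12 mm diameter, 31 mm tall, 105 mm from the hinge axis. The point is on its axis, 9 mm below its top and 22 mm above the bar's upper side; 72 mm above the bench. The frame turns with the bar: its -y axis points from the hinge to the pin.
- keeper_hinge (a point): Point on the upright hinge axis of the keeper bar, at the bar's upper side, 50 mm above the bench.
- face (a point): Centre of the top of the sloped white face, 60 mm (x, up the slope) by 90 mm (y, level); z is its outward normal. The slope, 0.17 to 0.46 rad, differs each time and is locked; it rises away from the robot from a low edge about 46 mm above the bench. The face is sprung along its normal: gives from 2 N, 1 mm for each further 1.2 N, stops after 5 mm.
- carrier_grip (a point): Loose slide carrier, 60 to 115 g: silver plate 44 (x) by 76 (y) mm, 5 thick, flat on the bench, with an upright blue fin in its middle, 26 mm (x) by 12 mm thick (y), 40 mm tall (its top 45 mm above the underside). The point is on the fin's centre line, 30 mm above the underside; z is up. Grip the fin across its 12 mm thickness.
- carrier_under (a point): Centre of the carrier's flat underside, same axes as carrier_grip, 30 mm below it. This is the side that goes onto the sloped face.
- carrier: The slide carrier as a body; its origin is the centre of its underside.
- plate: The sprung face plate as a body; same point and axes as face.
- dish: Bystander: clear lidded culture dish, 58 mm diameter, 14 mm high, origin at the centre of its underside.
Things that resemble listed ones, but are neither listed nor needed, are in the scene too. What is shaped like the carrier but yellow is not meant.

How it is judged (in metres and radians):
On the way, in this order (a step that is already met when the one before it is completed fails the run):
1. the keeper bar is shut in its detent (value of joint keeper below 0.045 rad), for 0.2 s.
2. the carrier is gripped and lifted well off the bench (height (world z) of carrier_under above 0.03 m and contact force between the fingers and carrier above 2 N), for 0.2 s.
At the end, for the whole second after the job is handed in: Keeper shut (under 0.045 rad). Carrier's underside on the sloped face: tilt within 0.06 rad, square within 0.14 rad (either way round), centred within 10 mm along each side, within 3 mm of the face, pressed with 1.5 to 20 N, at rest, still held by the fingers (over 3 N) (value of joint keeper below 0.045 rad and z of carrier_under in the frame of face between -0.003 and 0.003 m and x of carrier_under in the frame of face between -0.01 and 0.01 m and y of carrier_under in the frame of face between -0.01 and 0.01 m and angle between the z axis of carrier_under and the z axis of face, either way round below 0.06 rad and angle between the y axis of carrier_under and the y axis of face, either way round below 0.14 rad and contact force between carrier and plate between 1.5 and 20 N and contact force between the fingers and carrier above 3 N and linear speed of carrier below 0.01 m/s); the arm keeps its last pose, push and grip.
It fails at once if the carrier is pressed hard on the face (over 35 N) (contact force between carrier and plate above 35 N).
It fails at once if the culture dish is pushed away (more than 20 mm) (distance of dish from where it was at the start of the episode above 0.02 m).
It also fails if it takes over 51 s, if anything falls off the work surface, if the arm or the gripper's body presses on something with over 40 N, if the wrist force passes 120 N, or if a joint passes its speed limit or range.

## Working session

There is one attempt and no reset: what is moved stays moved. The work goes in short steps, Python scripts to look and compute and a shell command to move; the robot and the scene stay as the last step left them, time stands still between calls to the robot, and variables do not carry over. Pictures are saved under pics/ and viewed, and the job is handed in when it is done.

```bash
ls; mkdir -p pics; python3 - <<'E'
from cell import r, vision
import cv2
print(r.state(), r.tips_ahead)
for n in ["scene","top","wrist"]:
    s=vision.snapshot(n); cv2.imwrite(f"pics/{n}0.png",s["color"])
    print(n,s["vfov"],s["cx"],s["cy"],s["dist_coeffs"],s["world_from_camera"])
E
```

```text
pics
{'clock': 0.0, 'joint_pos': array([ 6.46006961e+01,  2.83157882e+01,  7.71260889e+01,  2.24218567e-03,
        7.46264075e+01, -5.47210069e+00]), 'joint_velocities': array([-0.02369054, -0.0661555 , -0.09552229, -0.0507424 , -0.07861151,
       -0.04689009]), 'effort': array([-4.87083253e-04, -8.82123256e+01, -3.83887839e+01, -3.45773642e-04,
        9.84517392e-03,  2.16703575e-05]), 'tcp_pos': array([0.21286253, 0.58728287, 0.23559659]), 'eef_rot': array([-1.79932233e+02, -8.66307870e-03,  1.60072196e+02]), 'ft_force': array([ 0.12326694, -0.57088884,  0.14973026]), 'torque': array([ 0.04362964, -0.02745415,  0.00995527]), 'width': 0.08558723736757269} 0.025
scene 52.83163998739724 279.2147655494477 210.9476145676568 [-0.04812244  0.          0.          0.          0.        ] [[ 0.6564929  -0.33728477  0.67472665 -0.07556529]
 [-0.75426239 -0.28134163  0.59324121 -0.62834467]
 [-0.01026253 -0.89837958 -0.4391      0.48484234]
 [ 0.          0.          0.          1.        ]]
top 47.12579357560984 284.1415450917586 210.15909547450153 [-0.11922936  0.          0.          0.          0.        ] [[-0.00360203 -0.98691366  0.16120935  0.35334599]
 [-0.99998986  0.00399067  0.00208706 -0.10441082]
 [-0.00270308 -0.16120019 -0.98691803  1.32748147]
 [ 0.          0.          0.          1.        ]]
wrist 65.8150290359272 280.67972283663437 209.5311046953588 [-0.05893917  0.          0.          0.          0.        ] [[ 3.40948081e-01  8.99881811e-01  2.71968992e-01  1.43138942e-01]
 [ 9.40081946e-01 -3.26188590e-01 -9.92317413e-02  6.12400969e-01]
 [-5.83656939e-04  2.89506011e-01 -9.57176018e-01  3.73309633e-01]
 [ 0.00000000e+00  0.00000000e+00  0.00000000e+00  1.00000000e+00]]
```

View pics/scene0.png

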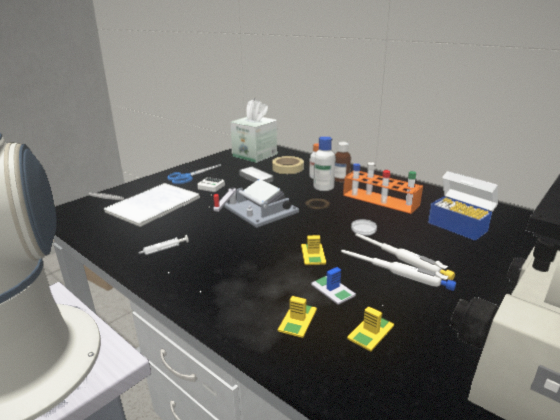

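View pics/top0.png

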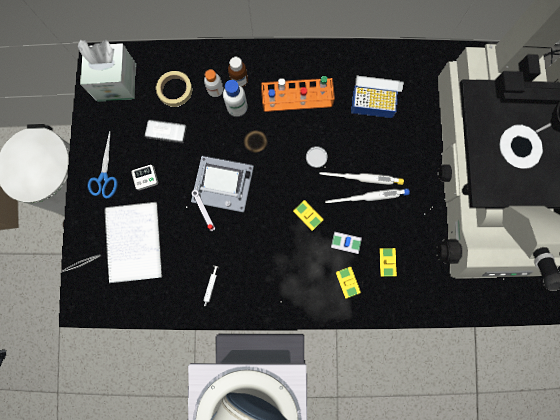

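View pics/wrist0.png

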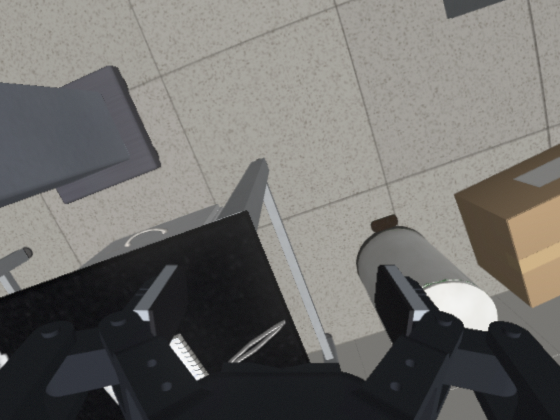

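```bash
cat > h.py <<'E'
import numpy as np, cv2
from cell import r, vision
def K(s):
    f=210/np.tan(np.radians(s["vfov"]/2)); return np.array([[f,0,s["cx"]],[0,f,s["cy"]],[0,0,1]])
def ray(s,uv):
    p=cv2.undistortPoints(np.array(uv,float).reshape(-1,1,2),K(s),np.array(s["dist_coeffs"])).reshape(-1,2)
    d=np.c_[p,np.ones(len(p))]; T=np.array(s["world_from_camera"])
    return T[:3,3], d@T[:3,:3].T
def onz(s,uv,z):
    o,d=ray(s,uv); return o+d*((z-o[2])/d[:,2])[:,None]
def proj(s,P):
    T=np.linalg.inv(s["world_from_camera"]); rv=cv2.Rodrigues(T[:3,:3])[0]
    return cv2.projectPoints(np.array(P,float).reshape(-1,1,3),rv,T[:3,3],K(s),np.array(s["dist_coeffs"]))[0].reshape(-1,2)
def tri(obs):
    A=np.zeros((3,3));b=np.zeros(3)
    for s,uv in obs:
        o,d=ray(s,[uv]);d=d[0]/np.linalg.norm(d[0]);M=np.eye(3)-np.outer(d,d);A+=M;b+=M@o
    return np.linalg.solve(A,b)
def st():
    x=r.state(); print("t",round(x["clock"],2),"tcp",np.round(x["tcp_pos"],4),"rot",np.round(x["eef_rot"],2),"F",np.round(x["ft_force"],1),"w",round(x["width"],4),"j",np.round(x["joint_pos"],1)); return x
E
python3 - <<'E'
from h import *
S={}
for n in ["scene","top"]:
    s=vision.snapshot(n);S[n]=s
    for t in ["keeper_pin","keeper","carrier","dish","plate"]:
        for c in vision.cut_out(t,s)[:5]:
            m=c["pixels"]; ys,xs=np.nonzero(m)
            col=s["color"][m].mean(0) if m.any() else None
            print(n,t,round(c["p"],2),np.round(c["bbox"],1),m.sum(),np.round([xs.mean(),ys.mean()],1),np.round(col))
for n in S:
    s=S[n]; c=s["color"]
    if n=="top": a=c[140:310,150:420]
    else: a=c[165:360,190:460]
    cv2.imwrite(f"pics/{n}_z.png",cv2.resize(a,None,fx=2.9,fy=2.9,interpolation=cv2.INTER_CUBIC))
E
```

```text
scene keeper_pin 0.46 [225.7 198.5  22.7  19. ] 218 [223.7 198. ] [153. 150. 176.]
scene keeper 0.69 [223.6 199.2  21.   27.4] 251 [223.1 198.9] [147. 145. 170.]
scene keeper 0.19 [335.  286.2  46.3  34.1] 735 [333.1 286.1] [174. 158. 134.]
scene carrier 0.91 [372.1 328.1  46.9  42.6] 1059 [370.5 329.6] [ 73. 184. 188.]
scene carrier 0.83 [332.8 284.4  39.   34.4] 745 [333.3 286.1] [174. 158. 135.]
scene carrier 0.83 [312.7 247.8  24.4  31.1] 529 [313.6 250.5] [ 73. 183. 193.]
scene carrier 0.74 [298.9 318.6  38.4  39. ] 915 [297.5 317. ] [ 75. 187. 192.]
scene dish 0.65 [363.5 224.8  24.   15.3] 313 [363.3 226.7] [199. 199. 200.]
scene plate 0.88 [259.9 191.7  31.   17.2] 461 [262.  189.8] [233. 235. 233.]
top keeper_pin 0.52 [202.2 210.1  17.8  38.6] 226 [202.2 208.3] [204. 200. 214.]
top keeper 0.49 [205.2 214.1  26.3  40.3] 283 [203.3 210.4] [182. 177. 192.]
top carrier 0.9 [388.9 263.2  15.9  33.5] 477 [387.4 262.1] [ 79. 203. 192.]
top carrier 0.81 [309.4 216.6  24.6  24.5] 404 [308.  215.1] [ 86. 218. 206.]
top carrier 0.65 [345.3 242.9  28.   18.2] 433 [345.4 242.7] [193. 194. 167.]
top carrier 0.56 [347.8 281.3  22.4  33.2] 434 [347.4 282.1] [ 88. 221. 207.]
top dish 0.9 [315.4 158.5  23.1  16.8] 299 [316.2 157. ] [218. 218. 216.]
top plate 0.73 [221.5 181.2  37.   24. ] 714 [220.9 179.4] [236. 238. 234.]
```

View pics/top_z.png

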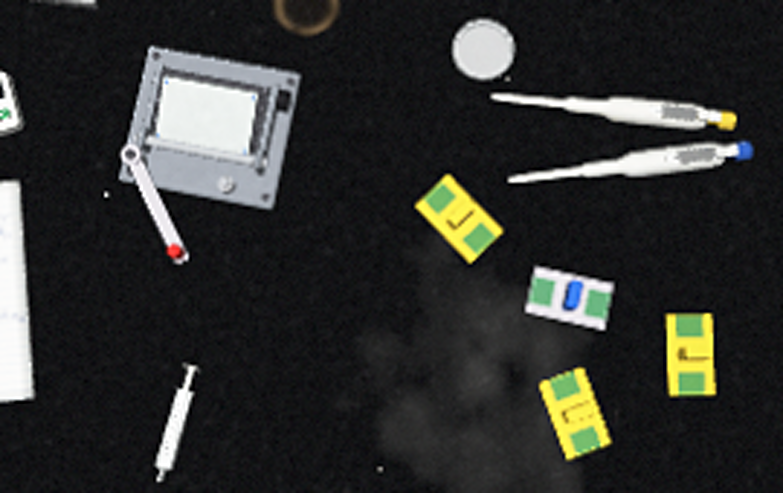

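View pics/scene_z.png

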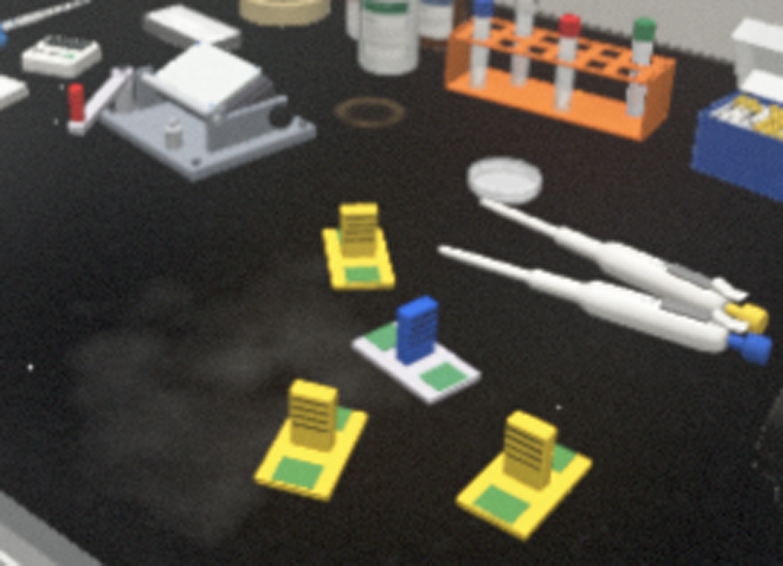

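```bash
python3 - <<'E'
from h import *
t=vision.snapshot("top"); s=vision.snapshot("scene")
def zt(x,y): return (150+(x+.5)/2.9-.5,140+(y+.5)/2.9-.5)
def zs(x,y): return (190+(x+.5)/2.9-.5,165+(y+.5)/2.9-.5)
def red(im,box):
    c=im["color"].astype(int);m=(c[...,2]>120)&(c[...,1]<90)&(c[...,0]<90)
    ys,xs=np.nonzero(m);k=(xs>box[0])&(xs<box[1])&(ys>box[2])&(ys<box[3]);return xs[k],ys[k]
xs,ys=red(t,(195,225,215,240));print("red top",xs.mean(),ys.mean(),len(xs))
p=onz(t,[[xs.mean(),ys.mean()]],0.079)[0];print("pin",p)
h=onz(t,[zt(130,155)],0.05)[0];print("hinge",h,np.linalg.norm((p-h)[:2]))
xs,ys=red(s,(205,230,185,215));print("red scene",xs.mean(),ys.mean(),ys.min(),ys.max())
print("tri pin top/mid",tri([(t,red(t,(195,225,215,240))[0].mean()) if 0 else (t,zt(175,251)),(s,zs(76,88))]))
# face corners: top order UL,UR,LR,LL ; scene: 
T=[zt(165,78),zt(257,93),zt(248,157),zt(153,142)]
for i in T: print("corner z.06",onz(t,[i],0.06)[0])
# scene: top-left corner(204,42) ,right(270,78)?, near (207,113), left(153,78)
for a,b in zip(T,[zs(204,42),zs(273,80),zs(210,114),zs(153,78)]): print(tri([(t,a),(s,b)]))
c=t["color"].astype(int); m=(c[...,0]>150)&(c[...,2]<90)
ys,xs=np.nonzero(m);k=(abs(xs-347)<15)&(abs(ys-242)<12);print("blue",xs[k].mean(),ys[k].mean(),k.sum())
for z in(.045,.03,0.005): print(onz(t,[[xs[k].mean(),ys[k].mean()]],z)[0])
C=[zt(534,266),zt(613,280),zt(606,329),zt(525,314)]
q=onz(t,C,0.005);print(q,q.mean(0)); print(np.linalg.norm(q[0]-q[1]),np.linalg.norm(q[1]-q[2]),np.degrees(np.arctan2(*(q[0]-q[1])[[1,0]])))
print("dish",onz(t,[[315.8,157]],.014)); st()
E
```

```text
red top 209.73333333333332 226.33333333333334 15
pin [0.51510315 0.09346274 0.079     ]
hinge [0.60990919 0.14167705 0.05      ] 0.10636166386767693
red scene 216.03773584905662 199.18867924528303 194 205
tri pin top/mid [0.515764   0.09233699 0.07928439]
corner z.06 [0.68136049 0.10881142 0.06      ]
corner z.06 [0.66630487 0.02205315 0.06      ]
corner z.06 [0.60541831 0.02961667 0.06      ]
corner z.06 [0.62011042 0.11851719 0.06      ]
[0.68139588 0.10673032 0.06497398]
[0.67139361 0.0189327  0.05407832]
[0.60978492 0.03132661 0.04012334]
[0.62551635 0.11957053 0.04382737]
blue 347.3243243243243 241.0810810810811 37
[ 0.47829144 -0.27050538  0.045     ]
[ 0.47975281 -0.27244804  0.03      ]
[ 0.48218843 -0.27568579  0.005     ]
[[ 0.50928487 -0.23879927  0.005     ]
 [ 0.49544001 -0.31413344  0.005     ]
 [ 0.44873663 -0.30620673  0.005     ]
 [ 0.46347781 -0.2293808   0.005     ]] [ 0.47923483 -0.27213006  0.005     ]
0.07659580661962669 0.04737127500054495 79.58641737484177
dish [[ 0.71942331 -0.19145193  0.014     ]]
t 0.85 tcp [0.213  0.5876 0.2362] rot [-180.     -0.    160.07] F [-0.2  0.9  0.3] w 0.0854 j [64.6 28.3 77.1  0.  74.6 -5.5]
```

```bash
cat >> h.py <<'E'
def plan(target,psi,n,x=None):
    """equal world steps over n rows; prints shift in tool axes (cm) and turn"""
    x=x or r.state(); p=np.array(x["tcp_pos"]); y=np.radians(x["eef_rot"][2]); d=np.array(target)-p
    dpsi=(psi-np.degrees(y)+180)%360-180; th=-np.radians(dpsi)/n
    print("dist",np.round(d,4),"dpsi",round(dpsi,1))
    for i in range(n):
        a=y-th*i; s=d/n*100
        print([round(v,2) for v in (s[0]*np.cos(a)+s[1]*np.sin(a), s[0]*np.sin(a)-s[1]*np.cos(a), -s[2], th)])
E
python3 - <<'E'
from h import *
plan((0.5,0.1215,0.14),117,15)
E
```

```text
dist [ 0.287  -0.4661 -0.0962] dpsi -43.1
[np.float64(-2.86), np.float64(-2.27), np.float64(0.64), np.float64(0.05)]
[np.float64(-2.97), np.float64(-2.12), np.float64(0.64), np.float64(0.05)]
[np.float64(-3.07), np.float64(-1.97), np.float64(0.64), np.float64(0.05)]
[np.float64(-3.17), np.float64(-1.82), np.float64(0.64), np.float64(0.05)]
[np.float64(-3.25), np.float64(-1.65), np.float64(0.64), np.float64(0.05)]
[np.float64(-3.33), np.float64(-1.49), np.float64(0.64), np.float64(0.05)]
[np.float64(-3.4), np.float64(-1.32), np.float64(0.64), np.float64(0.05)]
[np.float64(-3.46), np.float64(-1.15), np.float64(0.64), np.float64(0.05)]
[np.float64(-3.52), np.float64(-0.97), np.float64(0.64), np.float64(0.05)]
[np.float64(-3.56), np.float64(-0.8), np.float64(0.64), np.float64(0.05)]
[np.float64(-3.6), np.float64(-0.62), np.float64(0.64), np.float64(0.05)]
[np.float64(-3.62), np.float64(-0.44), np.float64(0.64), np.float64(0.05)]
[np.float64(-3.64), np.float64(-0.25), np.float64(0.64), np.float64(0.05)]
[np.float64(-3.65), np.float64(-0.07), np.float64(0.64), np.float64(0.05)]
[np.float64(-3.65), np.float64(0.11), np.float64(0.64), np.float64(0.05)]
```

```bash
python3 -m creep '[0,-2.9,-2.3,0.6,0.05, 0,-3,-2.1,0.6,0.05, 0,-3.1,-2,0.6,0.05, 0,-3.2,-1.8,0.6,0.05, 0,-3.3,-1.6,0.6,0.05, 0,-3.3,-1.5,0.6,0.05, 0,-3.4,-1.3,0.6,0.05, 0,-3.5,-1.1,0.6,0.05, 0,-3.5,-1,0.6,0.05, 0,-3.6,-0.8,0.6,0.05]' 20; python3 - <<'E'
from h import *
st();plan((0.5,0.1215,0.12),117,8)
E
```

```text
clock: 1.85
tcp_pos: [0.4099, 0.2687, 0.1749]
eef_rot: [179.6, -0.1, 130.7]
ft_force: [0.8, -0.1, 0.5]
width: 0.0001
t 1.85 tcp [0.4099 0.2687 0.1749] rot [ 1.7962e+02 -9.0000e-02  1.3072e+02] F [ 0.8 -0.1  0.5] w 0.0001 j [ 26.1  21.9 100.4   0.2  57.4 -14.7]
dist [ 0.0901 -0.1472 -0.0549] dpsi -13.7
[np.float64(-2.13), np.float64(-0.35), np.float64(0.69), np.float64(0.03)]
[np.float64(-2.14), np.float64(-0.28), np.float64(0.69), np.float64(0.03)]
[np.float64(-2.15), np.float64(-0.22), np.float64(0.69), np.float64(0.03)]
[np.float64(-2.15), np.float64(-0.15), np.float64(0.69), np.float64(0.03)]
[np.float64(-2.15), np.float64(-0.09), np.float64(0.69), np.float64(0.03)]
[np.float64(-2.16), np.float64(-0.03), np.float64(0.69), np.float64(0.03)]
[np.float64(-2.16), np.float64(0.04), np.float64(0.69), np.float64(0.03)]
[np.float64(-2.15), np.float64(0.1), np.float64(0.69), np.float64(0.03)]
```

```bash
python3 -m creep '[0,-2.1,-0.4,0.7,0.03, 0,-2.2,-0.3,0.7,0.03, 0,-2.2,-0.2,0.7,0.03, 0,-2.2,-0.2,0.7,0.03, 0,-2.2,-0.1,0.7,0.03, 0,-2.2,0,0.7,0.03, 0,-2.1,0,0.7,0.03, 0,-1.5,0.1,0.6,0.03, 0,0,0,0,0, 0,0,0,0,0]'; python3 - <<'E'
from h import *
st()
s=vision.snapshot("wrist"); cv2.imwrite("pics/w1.png",s["color"])
s2=vision.snapshot("top"); cv2.imwrite("pics/t1.png",cv2.resize(s2["color"][130:280,130:300],None,fx=4,fy=4))
print(proj(s,[[.515,.0935,.081],[.609,.1415,.05]]))
E
```

```text
clock: 2.85
tcp_pos: [0.5026, 0.1148, 0.1178]
eef_rot: [179.5, -0.1, 115.9]
ft_force: [0.6, -0.1, -0.7]
width: -0.0004
t 2.85 tcp [0.5026 0.1148 0.1178] rot [ 1.7948e+02 -1.3000e-01  1.1593e+02] F [ 0.6 -0.1 -0.7] w -0.0004 j [  6.   28.4 100.5   0.4  50.7 -20.1]
[[283.86371624 282.05202347]
 [432.57200303 255.78651666]]
```

View pics/w1.png

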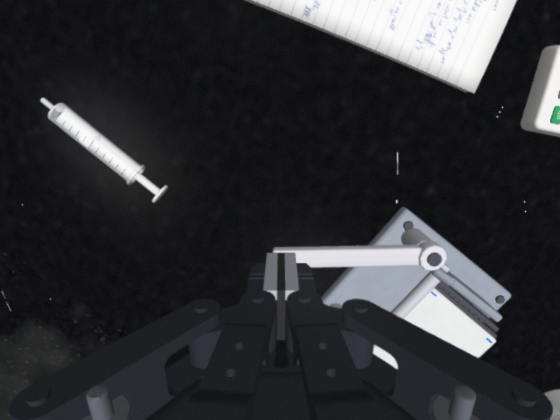

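View pics/t1.png

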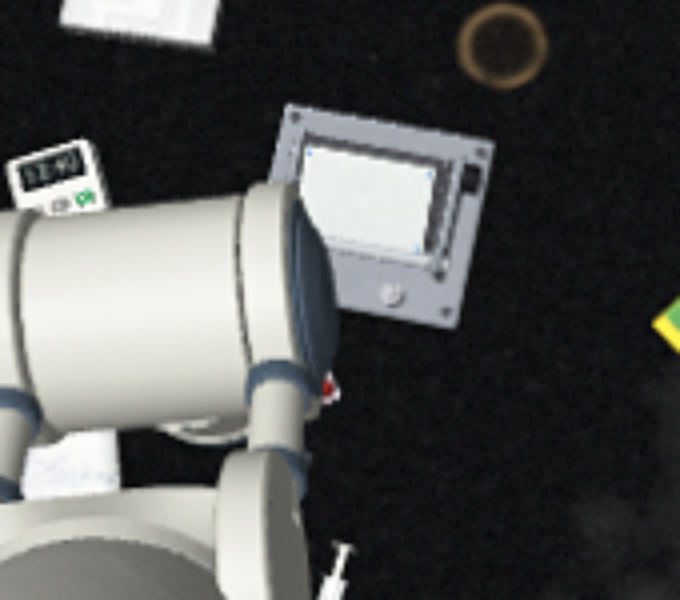

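```bash
python3 -m creep '[0,0.3,0,0.3,-0.02, 0,0.2,0,0.5,0, 0,0,0,0.5,0, 0,0,0,0.5,0, 0,0,0,0.5,0, 0,0,0,0.5,0, 0,0,0,0.4,0, 0,0,0,0.3,0, 0,0,0,0,0, 0,0,0,0,0]'; python3 - <<'E'
from h import *
x=st()
h=np.array([.6095,.1415]);d=np.array(x["tcp_pos"])[:2]-h;a=np.radians(x["eef_rot"][2])
print("in tool frame rel hinge", d@[np.cos(a),np.sin(a)], d@[np.sin(a),-np.cos(a)])
E
```

```text
clock: 3.95
tcp_pos: [0.4993, 0.1223, 0.0801]
eef_rot: [179.5, -0.1, 117.4]
ft_force: [0.9, 0.2, 1.3]
width: 0.0003
t 3.95 tcp [0.4993 0.1223 0.0801] rot [ 1.7947e+02 -1.3000e-01  1.1744e+02] F [0.9 0.2 1.3] w 0.0003 j [  6.9  31.9 102.4   0.4  45.2 -20.8]
in tool frame rel hinge 0.033736829466070255 -0.10664011319574257
```

```bash
python3 -m creep '[0,-0.8,0,-0.2,0, 0,-0.8,0,-0.1,0, 0,-1.05,-0.1,0,-0.1, 0,-1.05,-0.1,0,-0.1, 0,-1.05,-0.1,0,-0.1, 0,-1.05,-0.1,0,-0.1, 0,-1.05,-0.1,0,-0.1, 0,-1.05,-0.1,0,-0.1, 0,0,0,0,0, 0,0,0,0,0]'; cat >> h.py <<'E'
def tf():
    x=st();h=np.array([.6095,.1415]);d=np.array(x["tcp_pos"])[:2]-h;a=np.radians(x["eef_rot"][2])
    print("tool frame rel hinge", d@[np.cos(a),np.sin(a)], d@[np.sin(a),-np.cos(a)])
E
python3 - <<'E'
from h import *
tf()
s=vision.snapshot("wrist"); cv2.imwrite("pics/w2.png",s["color"])
s=vision.snapshot("scene"); cv2.imwrite("pics/s2.png",cv2.resize(s["color"][165:260,170:320],None,fx=5,fy=5,interpolation=2))
E
```

```text
clock: 4.95
tcp_pos: [0.5484, 0.0503, 0.0858]
eef_rot: [179.4, 0.4, 152.8]
ft_force: [-0.3, -0.2, -0.7]
width: -0.0001
t 4.95 tcp [0.5484 0.0503 0.0858] rot [179.4    0.4  152.84] F [-0.3 -0.2 -0.7] w -0.0001 j [ -1.2  33.3  97.2   0.5  48.9 -64.4]
tool frame rel hinge 0.012718419519067168 -0.10897896364272938
```

View pics/w2.png

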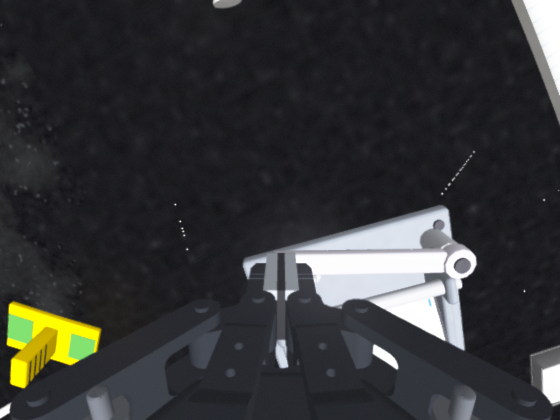

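View pics/s2.png

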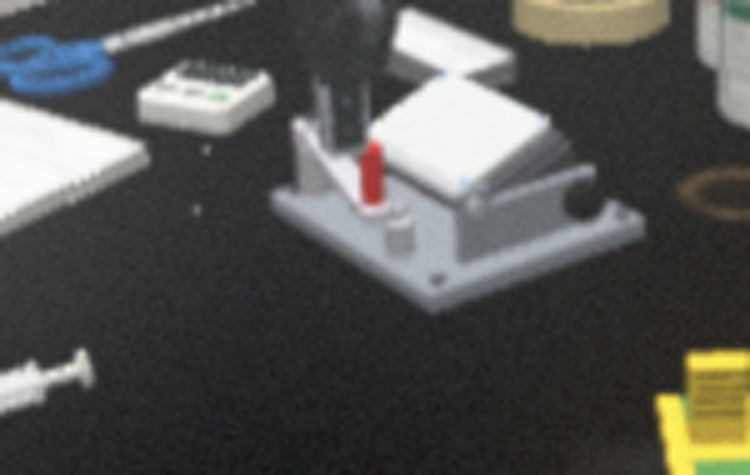

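```bash
python3 -m creep '[0,-0.9,0,0,-0.08, 0,-0.9,0,0,-0.08, 0,-0.9,0,0,-0.08, 0,-0.6,0,0,-0.06, 0,-0.3,0,0,0, 0,-0.2,0,0,0, 0,0,0,0,0, 0,0,0,0,0, 0,0,0,0,0, 0,0,0,0,0]'; 
python3 - <<'E'
from h import *
tf()
s=vision.snapshot("wrist"); cv2.imwrite("pics/w3.png",s["color"])
s=vision.snapshot("scene"); cv2.imwrite("pics/s3.png",cv2.resize(s["color"][165:260,170:320],None,fx=5,fy=5,interpolation=2))
E
```

```text
clock: 6.05
tcp_pos: [0.5812, 0.0401, 0.0861]
eef_rot: [179.6, 0.3, 169.9]
ft_force: [0.3, -0.3, -0.7]
width: 0.0
t 6.05 tcp [0.5812 0.0401 0.0861] rot [179.56   0.35 169.88] F [ 0.3 -0.3 -0.7] w 0.0 j [ -2.1  35.2  92.3   0.5  52.  -82.3]
tool frame rel hinge 0.010061116193327488 -0.10482154440038058
```

View pics/w3.png

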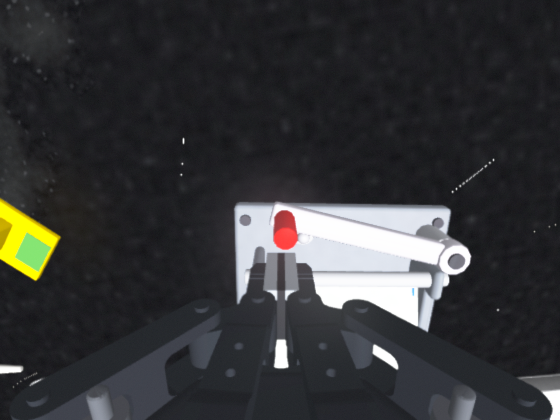

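View pics/s3.png

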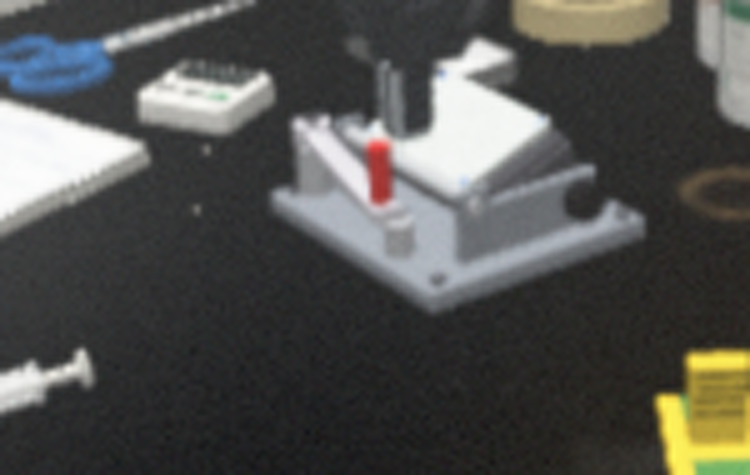

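```bash

python3 - <<'E'
from h import *
s=vision.snapshot("wrist"); x=st()
p=onz(s,[[285.5,238]],.081)[0];h=onz(s,[[455,261]],.05)[0]
d=p-x["tcp_pos"];a=np.radians(x["eef_rot"][2])
print(p,h,np.linalg.norm((p-h)[:2]),d@[np.cos(a),np.sin(a),0], d@[np.sin(a),-np.cos(a),0])
v=(p-h)[:2];print(np.degrees(np.arctan2(v[1],v[0])))
E
```

```text
t 6.2 tcp [0.5813 0.04   0.0862] rot [179.56   0.36 169.9 ] F [-1.6 -0.1 -0.8] w -0.0001 j [ -2.2  35.2  92.3   0.5  52.  -82.4]
[0.56500919 0.04512596 0.081     ] [0.61093727 0.14167807 0.05      ] 0.10691911762880257 0.01696445156929316 0.0021464820460962023
-115.43958182211004
```

```bash
python3 -m creep '[0,0,0,-1.2,0, 0,0,0,-1.2,0, 4,0,0,-0.9,0, 4,0.9,0.1,0,0, 4,0.9,0.1,0,0, 4,0,0,0,0, 4,0,0,0.5,0, 4,0,0,0.5,0, 4,0,0,0,0, 4,0,0,0,0]'; 
python3 - <<'E'
from h import *
s=vision.snapshot("wrist"); x=st();cv2.imwrite("pics/w4.png",s["color"])
E
```

```text
clock: 7.2
tcp_pos: [0.5617, 0.0456, 0.1112]
eef_rot: [179.6, 0.3, 169.9]
ft_force: [-0.0, -0.1, 0.6]
width: 0.0401
t 7.25 tcp [0.5617 0.0456 0.1112] rot [179.56   0.35 169.89] F [ 0.6 -0.7  0.5] w 0.0401 j [ -1.7  32.   94.    0.5  53.6 -81.8]
```

View pics/w4.png

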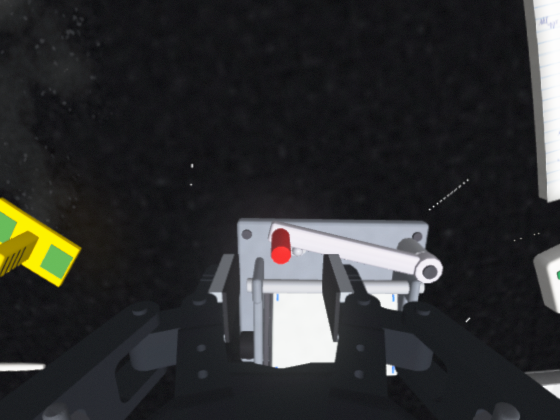

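```bash
python3 -m creep '[4,-0.2,0,0.7,0, 4,0,0,0.7,0, 4,0,0,0.7,0, 4,0,0,0.7,0, 0.8,0,0,0.2,0, 0.8,0,0,0,0, 0.8,0,0,0,0, 0.8,0,0,0,0, 0.8,0,0,0,0, 0.8,0,0,0,0]' 20; 
python3 - <<'E'
from h import *
s=vision.snapshot("wrist"); x=st();cv2.imwrite("pics/w5.png",s["color"])
E
```

```text
clock: 8.25
tcp_pos: [0.5641, 0.0453, 0.0781]
eef_rot: [179.6, 0.3, 169.9]
ft_force: [0.4, 0.8, -3.9]
width: 0.01
t 8.3 tcp [0.5641 0.0453 0.0781] rot [179.56   0.31 169.89] F [ 0.5  1.1 -2.9] w 0.01 j [ -1.7  34.9  95.1   0.5  49.6 -81.9]
```

View pics/w5.png

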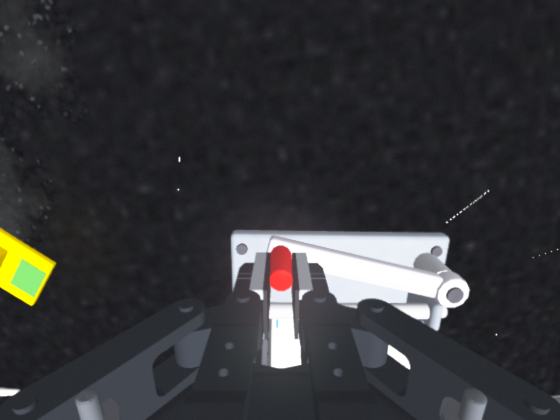

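```bash

python3 - <<'E'
from h import *
s=vision.snapshot("wrist"); x=st()
c=s["color"].astype(int);m=(c[...,2]>100)&(c[...,1]<70)&(c[...,0]<70);ys,xs=np.nonzero(m);print(xs.min(),xs.max(),ys.min(),ys.max())
a=np.radians(x["eef_rot"][2])
for uv,z in(([281,285],.081),([281,249],.05)):
    p=onz(s,[uv],z)[0];d=p-x["tcp_pos"];print(p,d@[np.cos(a),np.sin(a),0], d@[np.sin(a),-np.cos(a),0])
print("tool pts",[proj(s,[np.array(x["tcp_pos"])+np.array([dx*np.cos(a),dx*np.sin(a),0])-[0,0,.0]]) for dx in(-.011,0,.011)])
cv2.imwrite("pics/w6.png",cv2.resize(s["color"][220:340,200:360],None,fx=5,fy=5,interpolation=2))
E
```

```text
t 8.35 tcp [0.5641 0.0453 0.0781] rot [179.56   0.31 169.89] F [ 0.  -0.9 -4.2] w 0.0106 j [ -1.7  34.9  95.1   0.5  49.6 -81.9]
269 292 246 288
[0.56752491 0.0446423  0.081     ] -0.003526427501306017 -3.319382837543349e-05
[0.56312562 0.04570923 0.05      ] 0.0009918552473784828 0.00024474807127239964
tool pts [array([[281.01071352, 295.4776726 ]]), array([[281.01602127, 275.24588585]]), array([[281.02140579, 254.04121292]])]
```

View pics/w6.png

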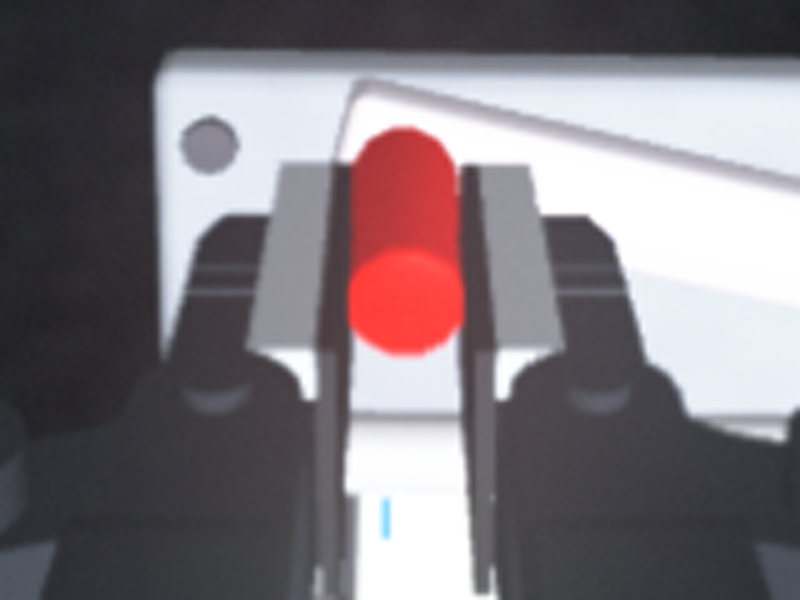

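```bash
python3 -m creep '[0.8,-0.5,-0.12,-0.1,0, 0.8,-0.5,-0.1,0,0, 0.8,-0.5,-0.08,0,0, 0.8,-0.5,-0.06,0,0, 0.8,-0.4,-0.03,0,0, 0.8,-0.4,0,0,0, 0.8,-0.3,0,0,0, 0.8,-0.2,0,0,0, 0.8,0,0,0,0, 0.8,0,0,0,0]' 40; 
python3 - <<'E'
from h import *
s=vision.snapshot("wrist"); x=st();cv2.imwrite("pics/w7.png",s["color"])
p=np.array(x["tcp_pos"])[:2]-[.610,.1416];print(np.degrees(np.arctan2(p[1],p[0])),np.linalg.norm(p))
E
```

```text
clock: 9.35
tcp_pos: [0.5917, 0.037, 0.0784]
eef_rot: [179.5, -0.6, 169.9]
ft_force: [-1.6, 4.0, -0.9]
width: 0.0091
t 9.4 tcp [0.5917 0.037  0.0784] rot [179.53  -0.59 169.93] F [-3.9  4.  -0.5] w 0.009 j [ -2.5  36.8  90.3   0.7  53.4 -82.8]
-99.8976972010828 0.10619146808782741
```

View pics/w7.png

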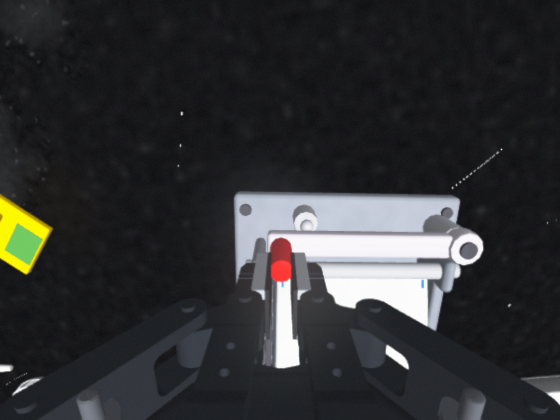

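```bash
python3 -m creep '[0.8,-0.4,0,0,0, 0.8,-0.4,0,0,0, 0.8,-0.4,0,0,0, 0.8,-0.4,0,0,0, 0.8,0,0,0,0, 0.8,0,0,0,0, 0.8,0,0,0,0, 0.8,0,0,0,0, 0.8,0,0,0,0, 0.8,0,0,0,0]' 40; 
python3 - <<'E'
from h import *
s=vision.snapshot("wrist"); x=st();cv2.imwrite("pics/w8.png",cv2.resize(s["color"][180:330,210:510],None,fx=2.6,fy=2.6,interpolation=2))
for n in range(3): print(np.round(r.state()["ft_force"],1)); 
p=np.array(x["tcp_pos"])[:2]-[.610,.1416];print(np.degrees(np.arctan2(p[1],p[0])),np.linalg.norm(p))
E
```

```text
clock: 10.4
tcp_pos: [0.6061, 0.0334, 0.0785]
eef_rot: [179.6, -0.9, 169.9]
ft_force: [-1.0, 0.1, -0.5]
width: 0.0082
t 10.45 tcp [0.6061 0.0335 0.0785] rot [179.59  -0.88 169.92] F [-0.5  1.2  0.3] w 0.0078 j [ -2.8  37.7  88.    0.6  55.1 -83. ]
[-0.5  1.2  0.3]
[-0.5  1.2  0.3]
[-0.5  1.2  0.3]
-92.09205922959994 0.10820105229716843
```

View pics/w8.png

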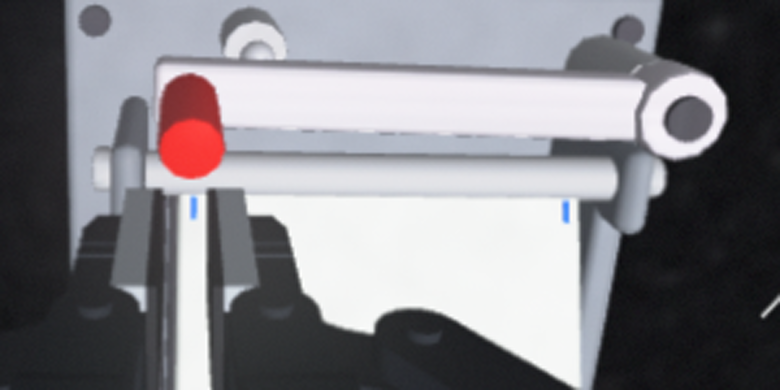

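```bash

python3 - <<'E'
from h import *
s=vision.snapshot("wrist")
u=lambda x,y:(210+(x+.5)/2.6-.5,180+(y+.5)/2.6-.5)
def ang(a,b,z):
    p=onz(s,[u(*a),u(*b)],z);v=p[0]-p[1];return round(np.degrees(np.arctan2(v[1],v[0])),2)
print("bar lower edge",ang((225,125),(640,138),.05),"upper edge",ang((180,59),(570,74),.05))
print("rail",ang((105,185),(655,197),.046),ang((110,150),(600,158),.05))
print("plate top edge", ang((65,0),(660,0),.01))
p=onz(s,[u(191,149)],.081)[0];h=onz(s,[u(686,116)],.05)[0];v=p-h;print(p,h,np.linalg.norm(v[:2]),np.degrees(np.arctan2(v[1],v[0])))
print("blue marks",onz(s,[u(193,207),u(566,211)],.048),ang((193,207),(566,211),.048))
E
```

```text
bar lower edge -102.26 upper edge -102.45
rail -101.86 -101.39
plate top edge -100.04
[0.5862591  0.03791171 0.081     ] [0.60978234 0.142179   0.05      ] 0.1068878401071427 -102.7133798124791
blue marks [[0.61210091 0.03430772 0.048     ]
 [0.62828307 0.11580386 0.048     ]] -101.23
```

```bash
python3 -m creep '[0.8,0,0,-1.3,0, 0.8,0,0,-1.3,0, 0.8,0,0,-1.2,0, 0.8,1.7,0,0,0, 0.8,1.7,0.05,0,0, 0.8,1.7,0.05,0,0, 0.8,0,0,1.1,0, 0.8,0,0,1.1,0, 0.8,0,0,1.2,0, 0.8,0,0,0,0]' 20; 
python3 - <<'E'
from h import *
s=vision.snapshot("wrist"); x=st();cv2.imwrite("pics/w9.png",s["color"])
E
```

```text
clock: 11.5
tcp_pos: [0.559, 0.0432, 0.0908]
eef_rot: [179.5, -0.3, 169.9]
ft_force: [0.3, 0.7, 0.5]
width: 0.0081
t 11.55 tcp [0.5594 0.0432 0.0914] rot [179.52  -0.3  169.9 ] F [-0.4 -0.4  0.4] w 0.0079 j [ -2.   33.7  94.8   0.7  51.8 -82.3]
```

View pics/w9.png

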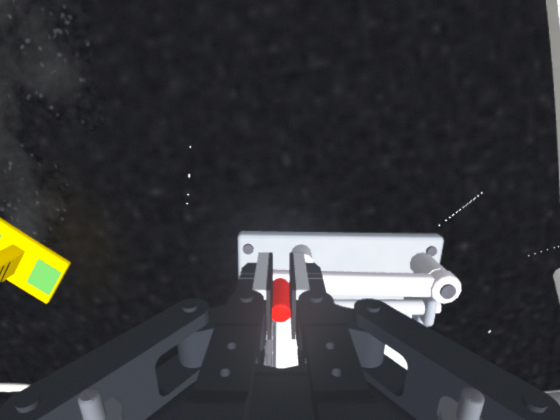

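```bash
python3 -m creep '[0.8,0,0,0.9,0, 0.8,-0.3,0,0,0, 0.8,-0.3,0,0,0, 0.8,-0.3,0,0,0, 0.8,-0.3,0,0,0, 0.8,-0.3,0,0,0, 0.8,-0.3,0,0,0, 0.8,-0.3,0,0,0, 0.8,-0.2,0,0,0, 0.8,-0.2,0,0,0]' 20; 
python3 - <<'E'
from h import *
s=vision.snapshot("wrist"); x=st();cv2.imwrite("pics/w10.png",cv2.resize(s["color"][180:330,210:510],None,fx=2.6,fy=2.6,interpolation=2))
E
```

```text
clock: 12.55
tcp_pos: [0.5769, 0.0394, 0.0806]
eef_rot: [179.6, -1.4, 169.9]
ft_force: [-13.5, 1.9, 12.4]
width: 0.0079
t 12.6 tcp [0.577  0.0394 0.0806] rot [179.62  -1.44 169.91] F [-13.    2.9  12.2] w 0.0078 j [ -2.3  36.   91.7   0.7  53.7 -82.7]
```

View pics/w10.png

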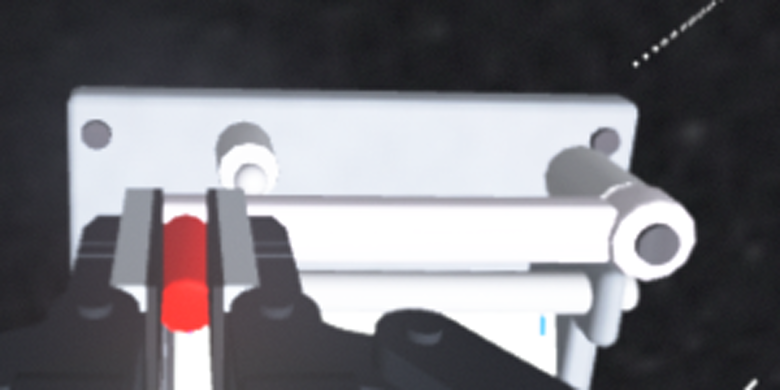

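```bash
python3 -m creep '[0.8,0.8,0,0,0, 0.8,0.8,0,0,0, 0.8,0.4,0,-1.5,0, 0.8,0,0,-3,0, 3,0,0,-3,0, 4.5,0,0,-2,0, 5,0,0,0,0, 5,1.5,3,0,0, 5,1.5,4,0,0, 5,1.5,4,0,0]' 20; 
python3 - <<'E'
from h import *
x=st()
t=vision.snapshot("top"); cv2.imwrite("pics/t11.png",cv2.resize(t["color"][140:240,160:290],None,fx=6,fy=6,interpolation=2))
plan((0.48,-0.27,0.13),169.8,8)
E
```

```text
clock: 13.6
tcp_pos: [0.5346, 0.1569, 0.1881]
eef_rot: [179.6, -1.0, 169.5]
ft_force: [1.0, -0.1, -1.0]
width: 0.05
t 13.6 tcp [0.5346 0.1569 0.1881] rot [179.61  -1.04 169.53] F [ 1.  -0.1 -1. ] w 0.05 j [  9.8  26.2  89.6   0.8  65.  -70.1]
dist [-0.0531 -0.4325 -0.0582] dpsi 0.1
[np.float64(-0.32), np.float64(-5.44), np.float64(0.73), np.float64(-0.0)]
[np.float64(-0.31), np.float64(-5.44), np.float64(0.73), np.float64(-0.0)]
[np.float64(-0.31), np.float64(-5.44), np.float64(0.73), np.float64(-0.0)]
[np.float64(-0.31), np.float64(-5.44), np.float64(0.73), np.float64(-0.0)]
[np.float64(-0.31), np.float64(-5.44), np.float64(0.73), np.float64(-0.0)]
[np.float64(-0.31), np.float64(-5.44), np.float64(0.73), np.float64(-0.0)]
[np.float64(-0.31), np.float64(-5.44), np.float64(0.73), np.float64(-0.0)]
[np.float64(-0.31), np.float64(-5.44), np.float64(0.73), np.float64(-0.0)]
```

View pics/t11.png

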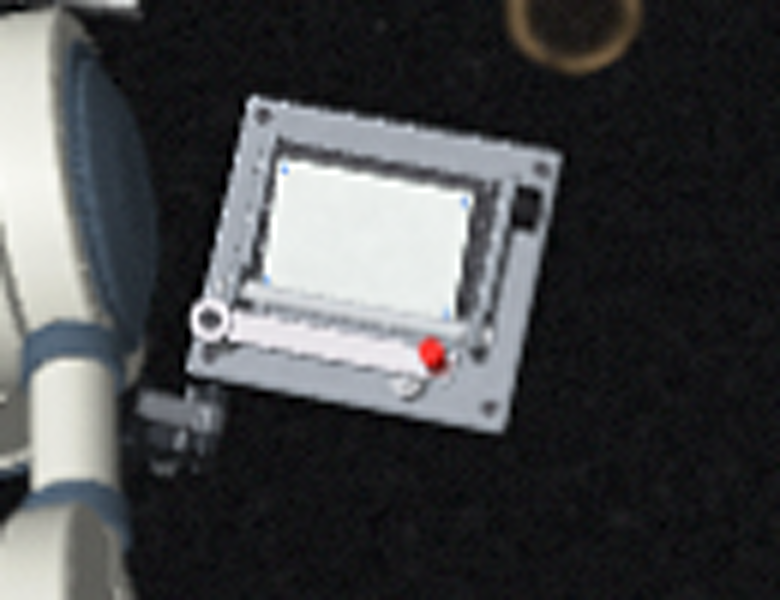

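```bash
python3 -m creep '[5,-0.3,-4.6,0.4,0, 5,-0.3,-4.9,0.5,0, 5,-0.3,-4.9,0.6,0, 5,-0.3,-4.9,0.6,0, 5,-0.3,-4.9,0.6,0, 5,-0.3,-4.9,0.6,0, 5,-0.3,-4.9,0.6,0, 5,-0.3,-4.6,0.6,0, 5,0,-2,0.3,0, 5,0,0,0,0]' 20; 
python3 - <<'E'
from h import *
x=st()
s=vision.snapshot("wrist"); cv2.imwrite("pics/w12.png",s["color"])
E
```

```text
clock: 14.65
tcp_pos: [0.4834, -0.2483, 0.1364]
eef_rot: [179.5, -0.7, 170.2]
ft_force: [0.5, 0.3, 0.4]
width: 0.0501
t 14.65 tcp [ 0.4834 -0.2483  0.1364] rot [179.47  -0.72 170.24] F [0.5 0.3 0.4] w 0.0501 j [ -33.6   29.1   94.5    0.2   57.2 -114. ]
```

View pics/w12.png

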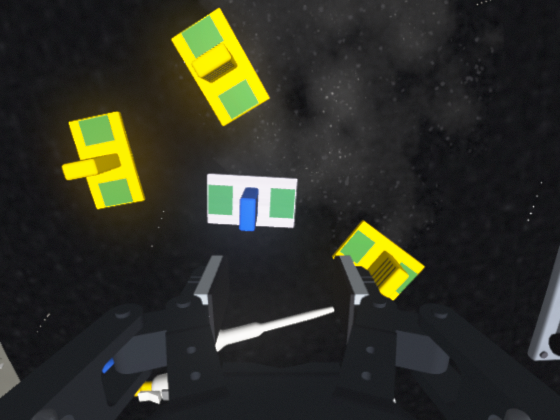

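```bash

python3 - <<'E'
from h import *
s=vision.snapshot("wrist");x=r.state()
q=onz(s,[(208,175),(297,179),(295,228),(207,224)],.005);c=q.mean(0);print(q,c)
v=q[1]-q[0];w=q[2]-q[3];print(np.linalg.norm(v),np.linalg.norm(q[1]-q[2]),[np.degrees(np.arctan2(*k[[1,0]])) for k in(v,w)])
cc=s["color"].astype(int);m=(cc[...,0]>100)&(cc[...,2]<70)&(cc[...,1]<110);ys,xs=np.nonzero(m);k=(abs(xs-248)<15)&(abs(ys-208)<35)
rect=cv2.minAreaRect(np.c_[xs[k],ys[k]].astype(np.float32));print(rect,ys[k].min(),ys[k].max())
bot=ys[k].max()
for yy in(bot,): print("fin top near edge",onz(s,[(248,yy)],.045))
print("yellow corner",onz(s,[(333,255)],.005))
cv2.imwrite("pics/w13.png",cv2.resize(s["color"][150:250,180:320],None,fx=5,fy=5,interpolation=2))
plan((c[0],c[1],.08),(np.degrees(np.arctan2(*v[[1,0]]))+90),5)
E
```

```text
[[ 0.44894916 -0.30220436  0.005     ]
 [ 0.46522061 -0.22892901  0.005     ]
 [ 0.50818126 -0.23748402  0.005     ]
 [ 0.49120017 -0.31306786  0.005     ]] [ 0.4783878  -0.27042131  0.005     ]
0.07506022452637272 0.04380416796710865 [np.float64(77.4801063466981), np.float64(77.33785282486933)]
((246.5034637451172, 209.45864868164062), (16.19386863708496, 43.18365478515625), 4.763641834259033) 188 231
fin top near edge [[ 0.49018729 -0.27255959  0.045     ]]
yellow corner [[ 0.53979095 -0.20756133  0.005     ]]
dist [-0.0054 -0.0245 -0.0568] dpsi -2.9
[np.float64(0.03), np.float64(-0.5), np.float64(1.14), np.float64(0.01)]
[np.float64(0.02), np.float64(-0.5), np.float64(1.14), np.float64(0.01)]
[np.float64(0.02), np.float64(-0.5), np.float64(1.14), np.float64(0.01)]
[np.float64(0.01), np.float64(-0.5), np.float64(1.14), np.float64(0.01)]
[np.float64(0.01), np.float64(-0.5), np.float64(1.14), np.float64(0.01)]
```

View pics/w13.png

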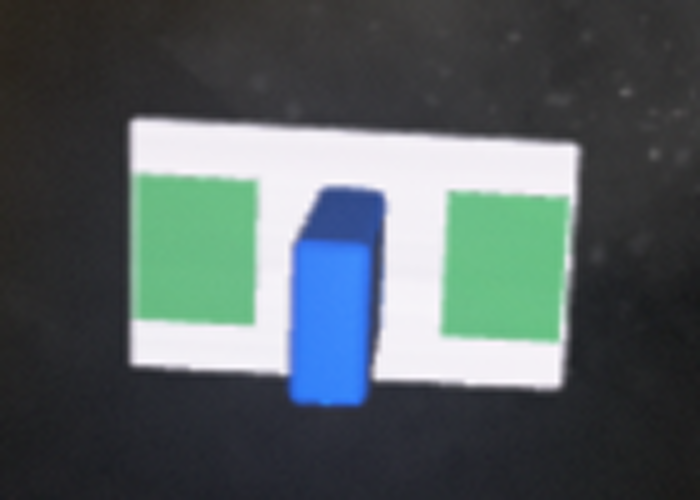

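```bash
python3 -m creep '[5,0,-0.5,1,0.01, 5,0,-0.5,1.1,0.01, 5,0,-0.5,1.1,0.01, 5,0,-0.5,1.1,0.01, 5,0,-0.4,0.8,0.01, 5,0,0,0,0, 5,0,0,0,0, 5,0,0,0,0, 5,0,0,0,0, 5,0,0,0,0]' 20; 
python3 - <<'E'
from h import *
x=st()
s=vision.snapshot("wrist"); cv2.imwrite("pics/w14.png",s["color"])
plan((.4784,-.2704,.04),167.4,4)
E
```

```text
clock: 15.75
tcp_pos: [0.4791, -0.2666, 0.0812]
eef_rot: [179.4, -0.8, 167.5]
ft_force: [-0.2, 0.7, 0.1]
width: 0.0501
t 15.75 tcp [ 0.4791 -0.2666  0.0812] rot [179.43  -0.8  167.49] F [-0.2  0.7  0.1] w 0.0501 j [ -35.5   34.1   96.4    0.3   50.5 -113.1]
dist [-0.0007 -0.0039 -0.0412] dpsi -0.1
[np.float64(-0.0), np.float64(-0.1), np.float64(1.03), np.float64(0.0)]
[np.float64(-0.0), np.float64(-0.1), np.float64(1.03), np.float64(0.0)]
[np.float64(-0.0), np.float64(-0.1), np.float64(1.03), np.float64(0.0)]
[np.float64(-0.0), np.float64(-0.1), np.float64(1.03), np.float64(0.0)]
```

View pics/w14.png

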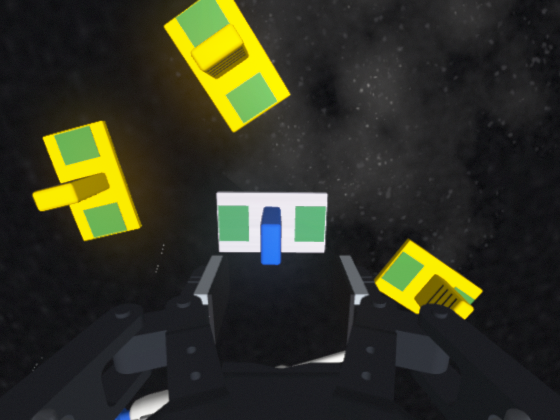

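```bash
python3 -m creep '[5,0,-0.1,1,0, 5,0,-0.1,1,0, 5,0,-0.1,1,0, 5,0,-0.1,0.9,0, 1,0,0,0,0, 1,0,0,0,0, 1,0,0,0,0, 1,0,0,0,0, 1,0,0,0,0, 1,0,0,0,0]' 20; 
python3 - <<'E'
from h import *
x=st()
s=vision.snapshot("wrist"); cv2.imwrite("pics/w15.png",s["color"])
E
```

```text
clock: 16.8
tcp_pos: [0.4777, -0.2702, 0.0387]
eef_rot: [179.4, -0.8, 167.5]
ft_force: [-0.4, -0.1, -1.5]
width: 0.0115
t 16.8 tcp [ 0.4777 -0.2702  0.0387] rot [179.44  -0.79 167.5 ] F [-0.4 -0.1 -1.5] w 0.0115 j [ -35.9   38.    97.8    0.3   45.2 -113.6]
```

View pics/w15.png

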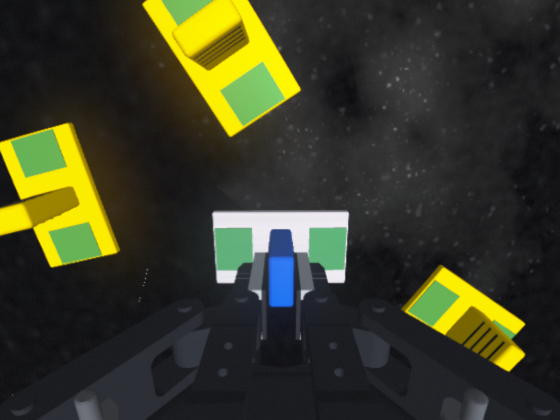

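```bash
python3 -m creep '[1,0,0,-1,0, 1,0,0,-2,0, 1,0,0,-3,0, 1,0,0,-3,0, 1,0,0,-3,0, 1,0,0,-2,0, 1,0,0,0,0, 1,0,0,0,0, 1,0,0,0,0, 1,0,0,0,0]' 20; 
python3 - <<'E'
from h import *
x=st()
import pickle
s=vision.snapshot("scene"); t=vision.snapshot("top"); w=vision.snapshot("wrist")
pickle.dump((s,t,w),open("im16.pkl","wb"))
cv2.imwrite("pics/s16.png",cv2.resize(s["color"][170:225,215:305],None,fx=8,fy=8,interpolation=2))
cv2.imwrite("pics/t16.png",cv2.resize(t["color"][155:215,180:260],None,fx=9,fy=9,interpolation=2))
cv2.imwrite("pics/w16.png",w["color"])
E
```

```text
clock: 17.85
tcp_pos: [0.4783, -0.2712, 0.1877]
eef_rot: [179.4, -0.8, 167.5]
ft_force: [-0.7, 0.2, -0.2]
width: 0.0119
t 17.85 tcp [ 0.4783 -0.2712  0.1877] rot [179.43  -0.81 167.51] F [-0.7  0.2 -0.2] w 0.0119 j [ -35.9   25.8   90.5    0.2   64.7 -113.5]
```

View pics/s16.png

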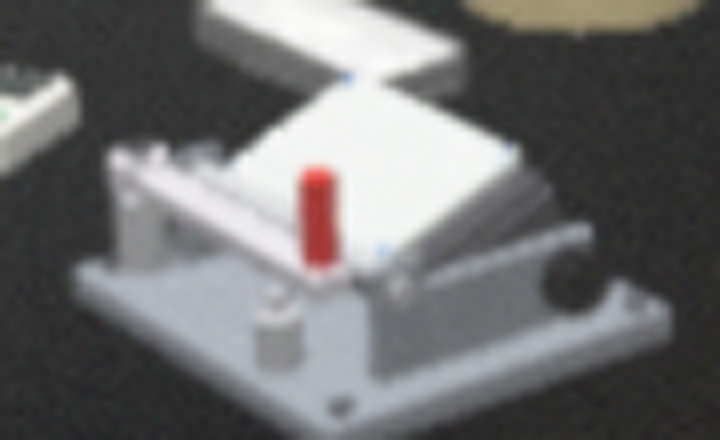

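View pics/t16.png

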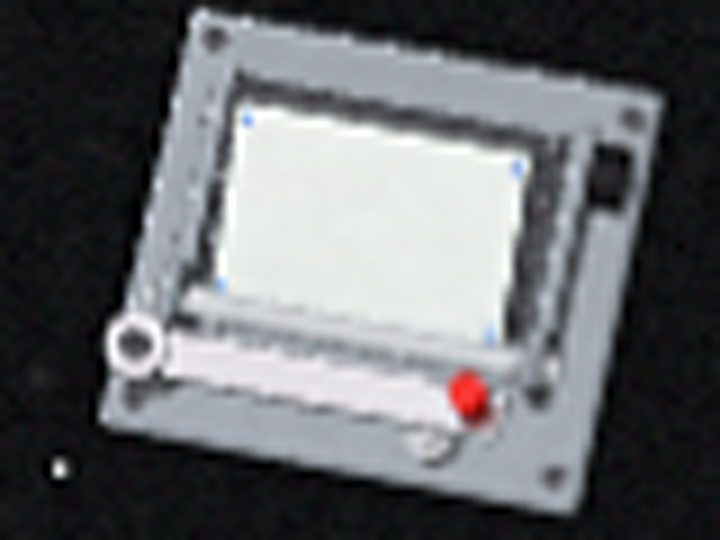

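View pics/w16.png

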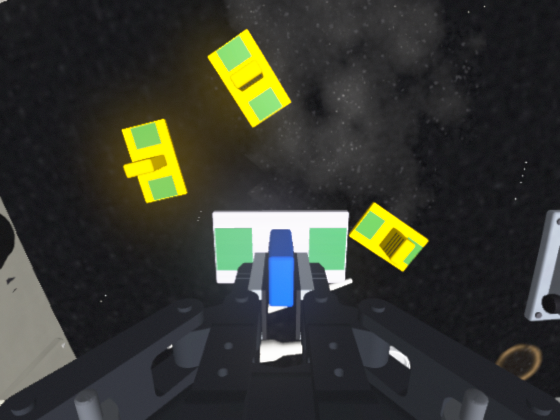

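```bash
cat > fit.py <<'E'
from h import *
import pickle
from scipy.optimize import least_squares
s,t,w=pickle.load(open("im16.pkl","rb"))
zt=lambda x,y:(180+(x+.5)/9-.5,155+(y+.5)/9-.5)
zs=lambda x,y:(215+(x+.5)/8-.5,170+(y+.5)/8-.5)
mt=np.array([zt(247,120),zt(517,167),zt(490,334),zt(219,285)])
ms=np.array([zs(348,76),zs(510,152),zs(382,252)])
sg=np.array([[1,1],[1,-1],[-1,-1],[-1,1]])
def pts(p,hx,hy):
    c=p[:3];yw,sl=p[3:5];ex=np.array([np.cos(yw)*np.cos(sl),np.sin(yw)*np.cos(sl),np.sin(sl)]);ey=np.array([-np.sin(yw),np.cos(yw),0])
    return c+sg[:,:1]*hx*ex+sg[:,1:]*hy*ey
def res(p,extra=[]):
    P=pts(p,.03-p[5],.045-p[6])
    e=[(proj(t,P)-mt).ravel()/.4,(proj(s,P[:3])-ms).ravel()/.4,[(p[2]-.03*np.sin(p[4])-.046)/.0015,(p[5]-p[6])/.0007]]
    for W,M,idx in extra: e.append((proj(W,P[idx])-M).ravel()/.8)
    return np.concatenate(e)
def fit(extra=[]):
    f=least_squares(res,[.645,.07,.055,-.17,.3,.003,.003],args=(extra,))
    C=np.linalg.inv(f.jac.T@f.jac);p=f.x
    print("c",np.round(p[:3],4),"yaw",np.degrees(p[3]).round(2),"slope",p[4].round(3),"inset",p[5:].round(4),"cost",f.cost.round(1),"sd",np.sqrt(np.diag(C)).round(4));print(f.fun.round(1));return p
if __name__=="__main__": fit()
E
python3 fit.py
```

```text
c [0.6455 0.0703 0.0565] yaw -10.53 slope 0.381 inset [0.0036 0.0031] cost 4.1 sd [0.0005 0.0005 0.0007 0.0094 0.0242 0.0004 0.0004]
[-0.5 -1.1  0.3 -0.9  0.7  0.3  0.9  0.5  0.3  0.2 -1.7  0.1 -0.3 -0.5
 -0.4  0.7]
```

```bash

python3 - <<'E'
from h import *
plan((0.6335,.0725,.15),169.5,9)
E
```

```text
dist [ 0.1551  0.3437 -0.0377] dpsi 2.0
[np.float64(-0.86), np.float64(4.1), np.float64(0.42), np.float64(-0.0)]
[np.float64(-0.87), np.float64(4.1), np.float64(0.42), np.float64(-0.0)]
[np.float64(-0.89), np.float64(4.1), np.float64(0.42), np.float64(-0.0)]
[np.float64(-0.9), np.float64(4.09), np.float64(0.42), np.float64(-0.0)]
[np.float64(-0.92), np.float64(4.09), np.float64(0.42), np.float64(-0.0)]
[np.float64(-0.94), np.float64(4.08), np.float64(0.42), np.float64(-0.0)]
[np.float64(-0.95), np.float64(4.08), np.float64(0.42), np.float64(-0.0)]
[np.float64(-0.97), np.float64(4.08), np.float64(0.42), np.float64(-0.0)]
[np.float64(-0.98), np.float64(4.07), np.float64(0.42), np.float64(-0.0)]
```

```bash
python3 -m creep '[1,-0.5,2,0,0, 1,-0.9,3.5,0.2,0, 1,-0.9,4.5,0.4,-0.01, 1,-0.9,4.5,0.4,-0.01, 1,-0.9,4.5,0.4,-0.01, 1,-1,4.5,0.4,0, 1,-1,4.5,0.4,0, 1,-1,3.5,0.4,0, 1,-0.6,2,0,0, 1,0,0,0,0]' 20; 
python3 - <<'E'
from h import *
st();plan((0.6335,.0725,.12),169.5,5)
E
```

```text
clock: 19.0
tcp_pos: [0.6249, 0.0537, 0.158]
eef_rot: [179.4, -1.1, 169.1]
ft_force: [0.4, 0.2, -0.4]
width: 0.0114
t 19.0 tcp [0.6249 0.0537 0.158 ] rot [179.42  -1.09 169.1 ] F [ 0.4  0.2 -0.4] w 0.0114 j [ -0.9  33.4  81.1   0.8  66.5 -80.4]
dist [ 0.0086  0.0188 -0.038 ] dpsi 0.4
[np.float64(-0.1), np.float64(0.4), np.float64(0.76), np.float64(-0.0)]
[np.float64(-0.1), np.float64(0.4), np.float64(0.76), np.float64(-0.0)]
[np.float64(-0.1), np.float64(0.4), np.float64(0.76), np.float64(-0.0)]
[np.float64(-0.1), np.float64(0.4), np.float64(0.76), np.float64(-0.0)]
[np.float64(-0.1), np.float64(0.4), np.float64(0.76), np.float64(-0.0)]
```

```bash
python3 -m creep '[1,-0.1,0.5,0.6,-0.01, 1,-0.1,0.5,0.8,0, 1,-0.1,0.4,0.8,0, 1,-0.1,0.4,0.8,0, 1,-0.1,0.2,0.6,0, 1,0,0,0,0, 1,0,0,0,0, 1,0,0,0,0, 1,0,0,0,0, 1,0,0,0,0]' 20; 
python3 - <<'E'
from h import *
import pickle
st();plan((0.6335,.0725,.1),169.5,5)
s=vision.snapshot("scene"); t=vision.snapshot("top"); w=vision.snapshot("wrist")
cv2.imwrite("pics/s20.png",cv2.resize(s["color"][130:230,190:340],None,fx=5,fy=5,interpolation=2))
cv2.imwrite("pics/w20.png",w["color"])
E
```

```text
clock: 20.0
tcp_pos: [0.6319, 0.0714, 0.1176]
eef_rot: [179.5, -1.2, 169.6]
ft_force: [-0.9, 0.2, -0.8]
width: 0.0116
t 20.0 tcp [0.6319 0.0714 0.1176] rot [179.47  -1.25 169.56] F [-0.9  0.2 -0.8] w 0.0116 j [  0.7  36.8  81.7   0.9  62.7 -79.3]
dist [ 0.0016  0.0011 -0.0176] dpsi -0.1
[np.float64(-0.03), np.float64(0.03), np.float64(0.35), np.float64(0.0)]
[np.float64(-0.03), np.float64(0.03), np.float64(0.35), np.float64(0.0)]
[np.float64(-0.03), np.float64(0.03), np.float64(0.35), np.float64(0.0)]
[np.float64(-0.03), np.float64(0.03), np.float64(0.35), np.float64(0.0)]
[np.float64(-0.03), np.float64(0.03), np.float64(0.35), np.float64(0.0)]
```

View pics/s20.png

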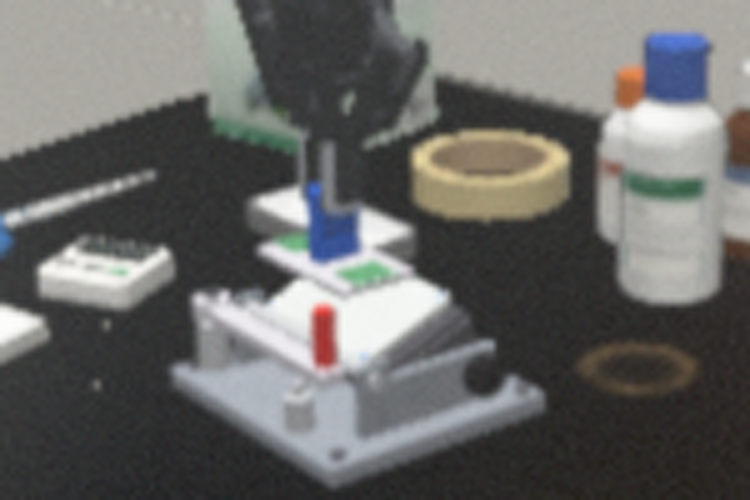

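View pics/w20.png

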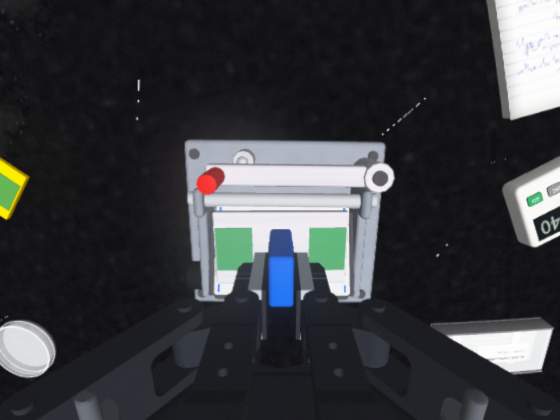

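```bash
python3 -m creep '[1,0,0,0.35,0, 1,0,0.05,0.35,0, 1,0,0.05,0.35,0, 1,-0.1,0,0.25,0, 1,0,0,0.15,0, 1,0,0,0.15,0, 1,0,0,0.15,0, 1,0,0,0.1,0, 1,0,0,0.1,0, 1,0,0,0,0]' 20; 
python3 - <<'E'
from h import *
st()
s=vision.snapshot("scene"); 
cv2.imwrite("pics/s21.png",cv2.resize(s["color"][130:230,190:340],None,fx=5,fy=5,interpolation=2))
E
```

```text
clock: 21.15
tcp_pos: [0.6334, 0.0726, 0.0969]
eef_rot: [179.5, -1.2, 169.6]
ft_force: [-0.7, -0.4, 3.2]
width: 0.0111
t 21.15 tcp [0.6334 0.0726 0.0969] rot [179.46  -1.16 169.58] F [-0.7 -0.4  3.2] w 0.0111 j [  0.8  38.3  82.4   0.9  60.3 -79.2]
```

View pics/s21.png

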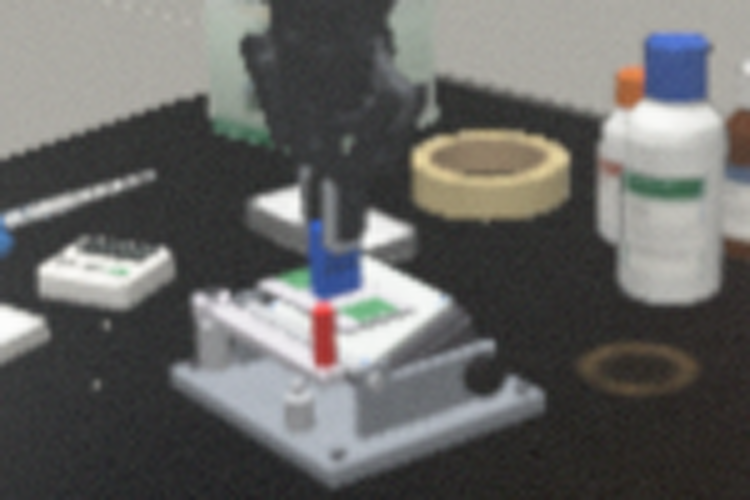

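```bash
python3 -m creep '[1,0,0,0.1,0, 1,0,0,0.1,0, 1,0,0,0.1,0, 1,0,0,0.1,0, 1,0,0,0.1,0, 1,0,0,0,0, 1,0,0,0,0, 1,0,0,0,0, 1,0,0,0,0, 1,0,0,0,0]' 20; 
python3 - <<'E'
from h import *
st()
s=vision.snapshot("scene"); 
cv2.imwrite("pics/s22.png",cv2.resize(s["color"][130:230,190:340],None,fx=5,fy=5,interpolation=2))
E
```

```text
clock: 22.2
tcp_pos: [0.6335, 0.0726, 0.0947]
eef_rot: [179.4, -1.0, 169.6]
ft_force: [-1.3, 0.8, 4.7]
width: 0.0118
t 22.2 tcp [0.6335 0.0726 0.0947] rot [179.44  -1.02 169.58] F [-1.3  0.8  4.7] w 0.0118 j [  0.8  38.4  82.6   0.9  59.9 -79.2]
```

View pics/s22.png

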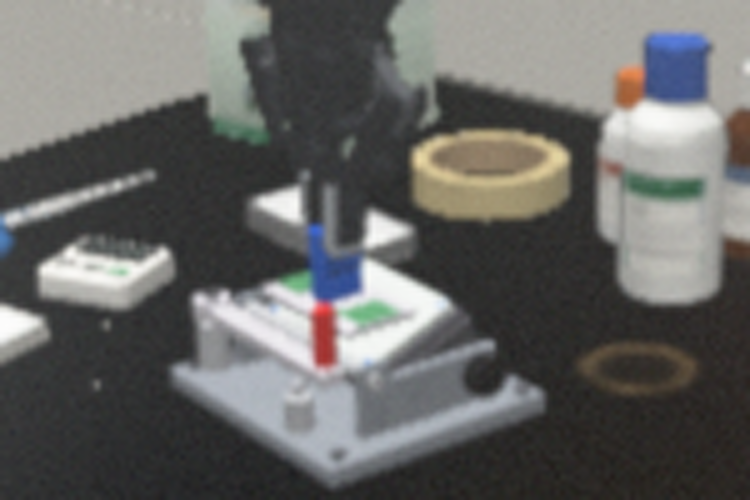

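```bash
python3 -m creep '[1.2,0,0,0,0, 1.2,0,0,0,0, 1.2,0,0,0,0, 1.2,0,0,0,0, 1.2,0,0,0,0, 1.2,0,0,0,0, 1.2,0,0,0,0, 1.2,0,0,0,0, 1.2,0,0,0,0, 1.2,0,0,0,0]' 20; 
python3 - <<'E'
from h import *
st()
s=vision.snapshot("scene"); w=vision.snapshot("wrist")
cv2.imwrite("pics/s23.png",cv2.resize(s["color"][150:220,210:310],None,fx=8,fy=8,interpolation=2))
cv2.imwrite("pics/w23.png",cv2.resize(w["color"][140:320,170:400],None,fx=3.3,fy=3.3,interpolation=2))
E
```

```text
clock: 23.25
tcp_pos: [0.6325, 0.0728, 0.0942]
eef_rot: [179.5, -1.1, 169.6]
ft_force: [-1.9, -0.4, 2.2]
width: 0.0121
t 23.25 tcp [0.6325 0.0728 0.0942] rot [179.45  -1.14 169.58] F [-1.9 -0.4  2.2] w 0.0121 j [  0.8  38.5  82.7   0.9  59.9 -79.2]
```

View pics/s23.png

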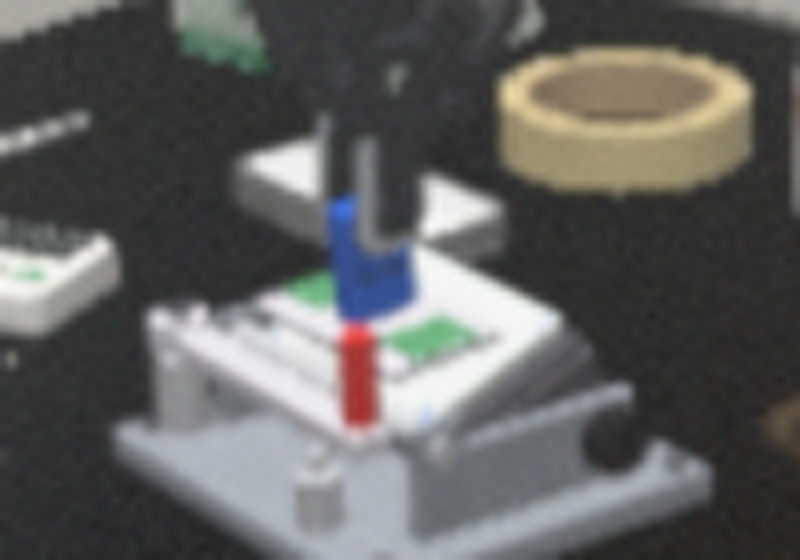

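View pics/w23.png

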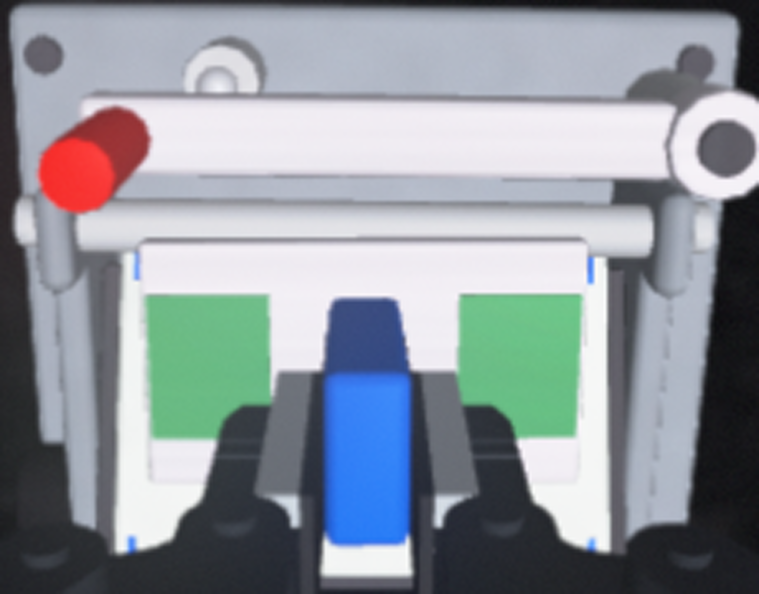

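```bash
cat > pnp.py <<'E'
from h import *
def face(c=(.6455,.0703,.0565),yaw=np.radians(-10.5),sl=.381):
    ex=np.array([np.cos(yw:=yaw)*np.cos(sl),np.sin(yw)*np.cos(sl),np.sin(sl)]);ey=np.array([-np.sin(yw),np.cos(yw),0])
    return np.array(c),np.c_[ex,ey,np.cross(ex,ey)]
# carrier frame chosen with x uphill, y left, z normal. rows of (X,u,v)
def carrier(w,obs):
    P=np.array([o[0] for o in obs],float)/1000;U=np.array([o[1] for o in obs],float)
    ok,rv,tv=cv2.solvePnP(P,U,K(w),np.array(w["dist_coeffs"]),flags=cv2.SOLVEPNP_SQPNP)
    ok,rv,tv=cv2.solvePnP(P,U,K(w),np.array(w["dist_coeffs"]),rv,tv,True,cv2.SOLVEPNP_ITERATIVE)
    e=cv2.projectPoints(P,rv,tv,K(w),np.array(w["dist_coeffs"]))[0].reshape(-1,2)-U
    T=np.array(w["world_from_camera"]);R=T[:3,:3]@cv2.Rodrigues(rv)[0];t=T[:3,:3]@tv.ravel()+T[:3,3]
    c,F=face();Rf=F.T@R
    print("err px",e.round(1).tolist());print("under in world",t.round(4),"in face",(F.T@(t-c)*1000).round(1),"mm; tilt x,y rad",np.arctan2(Rf[1,2],Rf[2,2]).round(3),np.arctan2(Rf[0,2],Rf[2,2]).round(3),"yaw",np.arctan2(Rf[1,0],Rf[0,0]).round(3),"world tilt",np.arctan2(np.hypot(R[0,2],R[1,2]),R[2,2]).round(3))
    return t,R
E
python3 - <<'E'
from pnp import *
import pickle
w=vision.snapshot("wrist");pickle.dump(w,open("w23.pkl","wb"))
u=lambda x,y:(170+(x+.5)/3.3-.5,140+(y+.5)/3.3-.5)
obs=[((-22,-38,5),u(143,240)),((-22,38,5),u(587,242)),((22,-38,5),u(152,483)),((22,38,5),u(577,482)),
((-13,-6,45),u(325,375)),((-13,6,45),u(411,375)),((13,-6,45),u(326,545)),((13,6,45),u(410,545)),((-13,-6,5),u(330,299)),((-13,6,5),u(398,299))]
carrier(w,obs)
E
```

```text
err px [[-0.1, 1.3], [-0.1, 0.8], [0.4, -0.1], [-0.7, -0.0], [-0.3, -0.5], [0.4, -0.5], [-0.2, 0.7], [-0.0, 0.6], [0.1, -1.1], [0.6, -1.1]]
under in world [0.6351 0.0723 0.0542] in face [-10.7   0.    1.8] mm; tilt x,y rad 0.002 0.316 yaw -0.003 world tilt 0.065
```

```bash
python3 -m creep '[1.21,0,0,0.1,0, 1.22,0,0,0.1,0, 1.22,0,0,0.1,0, 1.22,0,0,0.1,0, 1.22,0,0,0,0, 1.22,0,0,0,0, 1.22,0,0,0,0, 1.22,0,0,0,0, 1.22,0,0,0,0, 1.22,0,0,0,0]' 20; 
cat > look.py <<'E'
from h import *
import pickle,sys
n=sys.argv[1];st();w=vision.snapshot("wrist");pickle.dump(w,open("w.pkl","wb"));s=vision.snapshot("scene")
cv2.imwrite(f"pics/s{n}.png",cv2.resize(s["color"][150:220,210:310],None,fx=6,fy=6,interpolation=2))
cv2.imwrite(f"pics/w{n}.png",cv2.resize(w["color"][140:320,170:400],None,fx=3.3,fy=3.3,interpolation=2))
E
python3 look.py 24
```

```text
clock: 24.4
tcp_pos: [0.6329, 0.0728, 0.0895]
eef_rot: [179.4, -1.1, 169.6]
ft_force: [-0.4, 0.3, 0.7]
width: 0.0119
t 24.4 tcp [0.6329 0.0728 0.0895] rot [179.45  -1.11 169.58] F [-0.4  0.3  0.7] w 0.0119 j [  0.8  38.8  82.8   0.9  59.4 -79.2]
```

View pics/w24.png

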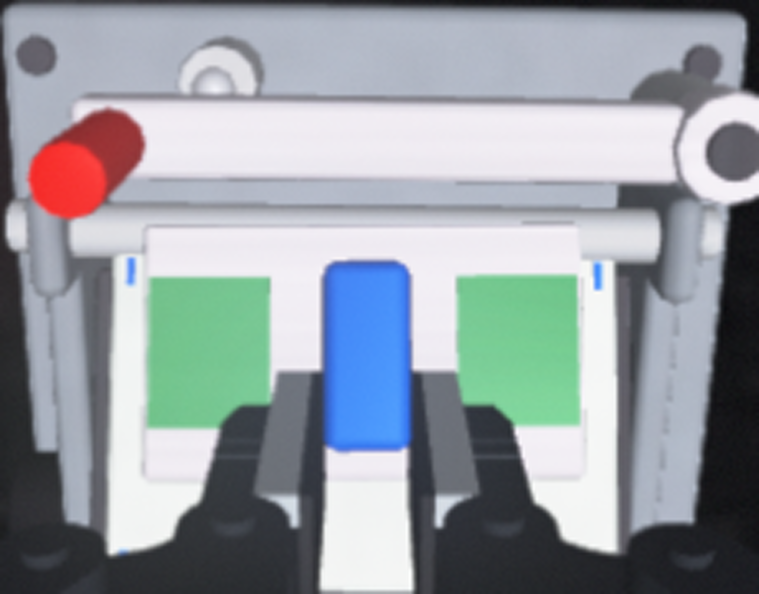

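View pics/s24.png

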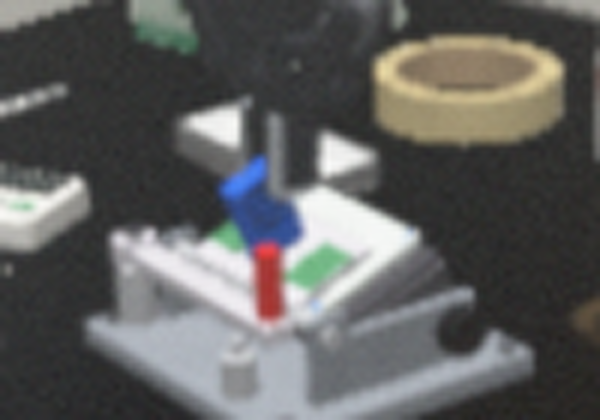

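```bash

python3 - <<'E'
from pnp import *
import pickle
w=pickle.load(open("w.pkl","rb"))
u=lambda x,y:(170+(x+.5)/3.3-.5,140+(y+.5)/3.3-.5)
obs=[((-22,-38,5),u(146,226)),((-22,38,5),u(580,224)),((22,-38,5),u(144,476)),((22,38,5),u(585,474)),
((-13,-6,45),u(323,262)),((-13,6,45),u(411,262)),((13,-6,45),u(325,451)),((13,6,45),u(411,450))]
t,R=carrier(w,obs)
c,F=face()
# marks seen
P=[c+F@np.array([-.0265,s*.0418,0]) for s in(-1,1)]
print((proj(w,P)-[170,140])*3.3, "seen (131,271),(598,276)")
E
```

```text
err px [[0.5, -0.5], [-0.4, -0.4], [0.3, 0.5], [-0.4, 0.3], [0.2, -0.2], [-0.2, -0.3], [-0.3, 0.2], [0.3, 0.4]]
under in world [0.6336 0.0725 0.0499] in face [-13.7  -0.   -1.6] mm; tilt x,y rad 0.003 0.018 yaw 0.002 world tilt 0.363
[[129.13549444 275.88241546]
 [595.91556875 274.90018637]] seen (131,271),(598,276)
```

```bash
python3 -m creep '[1.6,0,0,0,0, 1.7,0,0,0,0, 1.7,0.4,0,0.1,0, 1.7,0.5,0,0.1,0, 1.7,0.4,0,0.1,0, 1,0,0,0,0, 1,0,0,0,0, 1,0,0,0,0, 1,0,0,0,0, 1,0,0,0,0]' 30; python3 look.py 25
```

```text
clock: 25.5
tcp_pos: [0.6184, 0.0754, 0.0865]
eef_rot: [179.5, -1.1, 169.6]
ft_force: [-1.6, 0.7, 0.6]
width: 0.0111
t 25.5 tcp [0.6184 0.0754 0.0865] rot [179.46  -1.15 169.59] F [-1.6  0.7  0.6] w 0.0111 j [  1.1  38.1  85.1   0.9  57.8 -79. ]
```

View pics/w25.png

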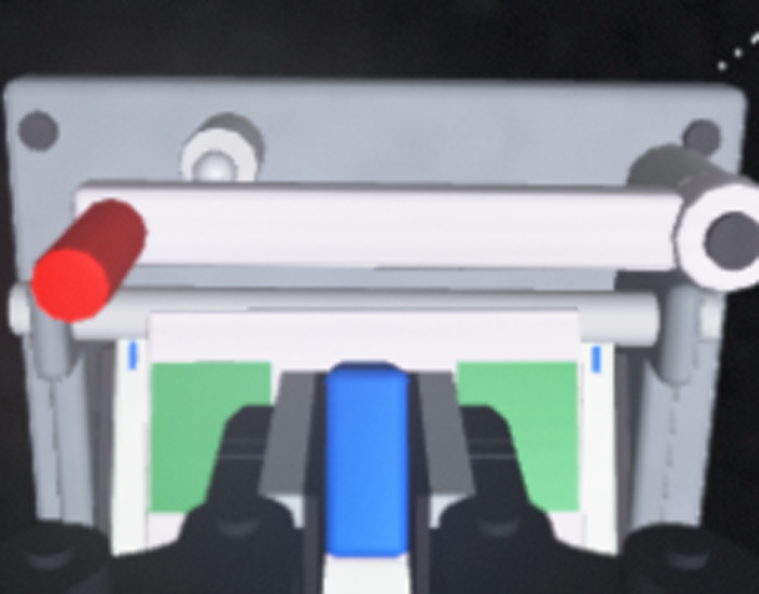

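View pics/s25.png

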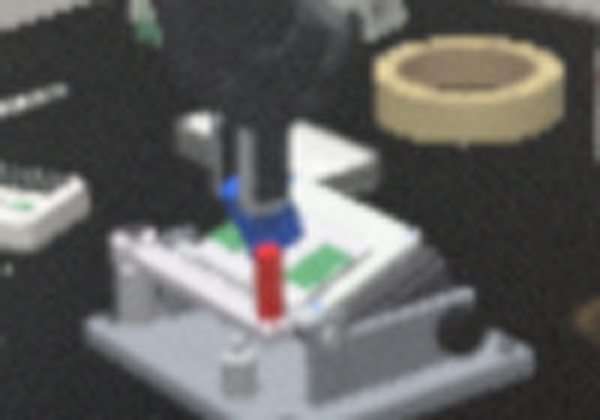

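```bash
python3 -m creep '[1,0.05,0,-0.2,0, 1,-0.3,0,-0.13,0, 1,-0.4,0,-0.13,0, 1,-0.4,0,-0.13,0, 1,-0.2,0,-0.1,0, 1,0,0,0,0, 1,0,0,0,0, 1,0,0,0,0, 1,0,0,0,0, 1,0,0,0,0]' 30; python3 look.py 26
```

```text
clock: 26.6
tcp_pos: [0.6324, 0.0728, 0.0936]
eef_rot: [179.5, -1.1, 169.6]
ft_force: [0.4, -0.1, -0.9]
width: 0.0111
t 26.6 tcp [0.6324 0.0728 0.0936] rot [179.45  -1.12 169.58] F [ 0.4 -0.1 -0.9] w 0.0111 j [  0.8  38.5  82.7   0.9  59.8 -79.2]
```

View pics/w26.png

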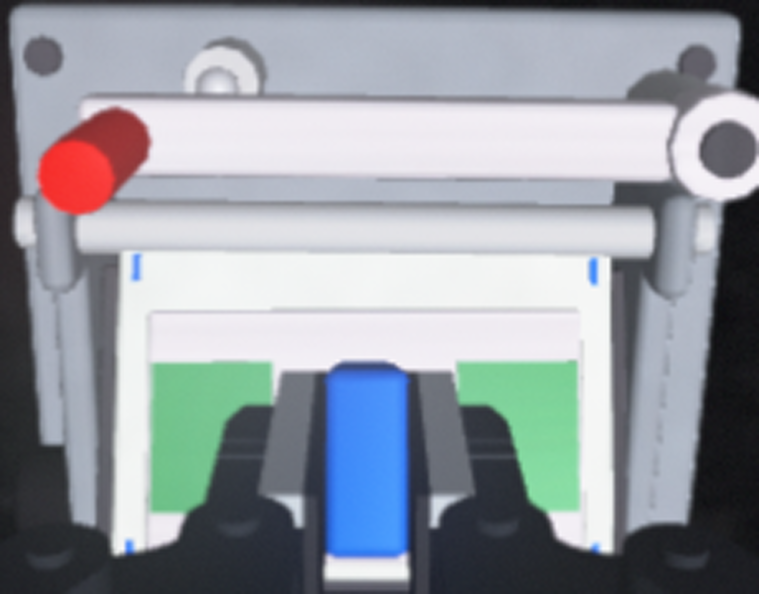

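View pics/s26.png

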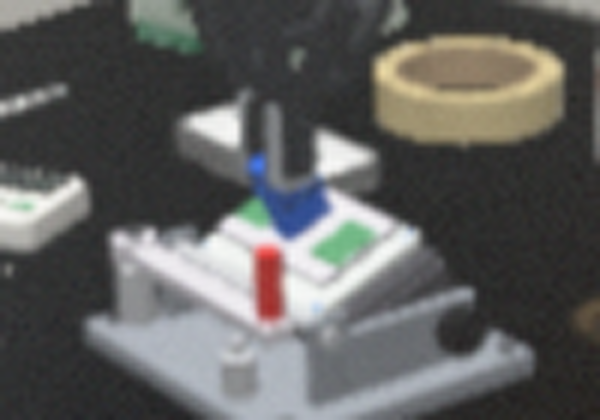

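```bash

python3 - <<'E'
from pnp import *
import pickle
w=pickle.load(open("w.pkl","rb"))
u=lambda x,y:(170+(x+.5)/3.3-.5,140+(y+.5)/3.3-.5)
obs=[((-22,-38,5),u(149,312)),((-22,38,5),u(580,311)),
((-13,-6,45),u(326,368)),((-13,6,45),u(409,367)),((13,-6,45),u(327,556)),((13,6,45),u(409,555)),((-22,-38,0),u(149,312.1))][:6]
obs+=[((-17.2,-38,5),u(150,362))][:0]
t,R=carrier(w,obs)
c,F=face()
P=[c+F@np.array([a*.0265,s*.0418,0]) for a,s in((-1,-1),(-1,1),(1,-1),(1,1))]
print((proj(w,P)-[170,140])*3.3, "seen (136,267),(593,271),(129,547),(595,549)")
E
```

```text
err px [[0.6, -0.1], [-0.7, -0.1], [-0.4, -0.3], [0.4, -0.1], [-0.8, 0.2], [0.8, 0.4]]
under in world [0.6482 0.0698 0.0569] in face [ 2.8 -0.  -0.6] mm; tilt x,y rad 0.0 -0.0 yaw 0.0 world tilt 0.381
[[134.62065474 271.49032518]
 [591.6802931  270.54974466]
 [129.99757803 567.99822116]
 [597.8004061  565.79714824]] seen (136,267),(593,271),(129,547),(595,549)
```

```bash
python3 -m creep '[1,0.22,0,0.09,0, 1,-0.04,0,0.09,0, 1,-0.04,0,0.09,0, 1,-0.04,0,0.09,0, 1,0,0,0,0, 1,0,0,0,0, 1,0,0,0,0, 1,0,0,0,0, 1,0,0,0,0, 1,0,0,0,0]' 30; python3 -c "
from h import *;st()"
```

```text
clock: 27.7
tcp_pos: [0.6311, 0.0732, 0.0901]
eef_rot: [179.4, -1.1, 169.6]
ft_force: [-1.2, 0.5, 1.2]
width: 0.0111
t 27.7 tcp [0.6311 0.0732 0.0901] rot [179.45  -1.12 169.58] F [-1.2  0.5  1.2] w 0.0111 j [  0.8  38.6  83.1   0.9  59.3 -79.2]
```

```bash
python3 -m creep '[1,-0.04,0,0.1,0, 1,-0.03,0,0.08,0, 1,0,0,0,0, 1.2,0,0,0,0, 1.21,0,0,0,0, 1.21,0,0,0,0, 1.21,0,0,0,0, 1,0,0,0,0, 1,0,0,0,0, 1,0,0,0,0]' 30; python3 look.py 28
```

```text
clock: 28.7
tcp_pos: [0.6319, 0.073, 0.0882]
eef_rot: [179.4, -1.1, 169.6]
ft_force: [-1.2, 0.5, 2.2]
width: 0.0111
t 28.7 tcp [0.6319 0.073  0.0882] rot [179.45  -1.1  169.58] F [-1.2  0.5  2.2] w 0.0111 j [  0.8  38.8  83.    0.9  59.1 -79.2]
```

View pics/w28.png

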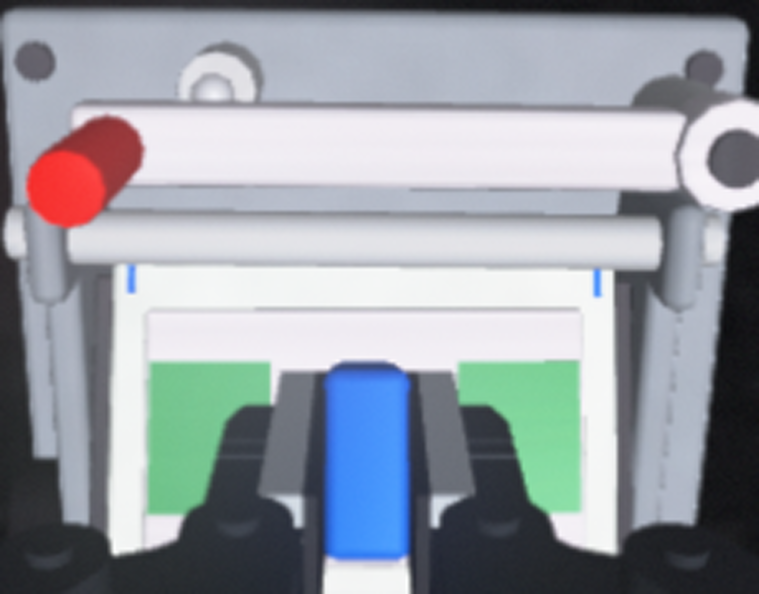

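View pics/s28.png

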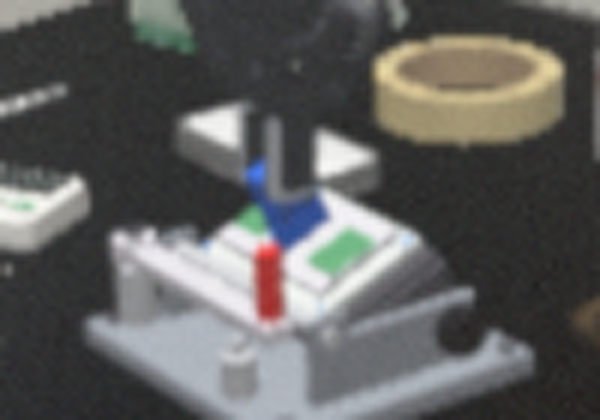

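```bash

python3 - <<'E'
from pnp import *
import pickle
w=pickle.load(open("w.pkl","rb"))
u=lambda x,y:(170+(x+.5)/3.3-.5,140+(y+.5)/3.3-.5)
obs=[((-22,-38,5),u(147,311)),((-22,38,5),u(582,310)),
((-13,-6,45),u(325,368)),((-13,6,45),u(410,367)),((13,-6,45),u(326,559)),((13,6,45),u(410,558))]
t,R=carrier(w,obs)
c,F=face()
P=[c+F@np.array([-.0265,s*.0418,0]) for s in(-1,1)]
print((proj(w,P)-[170,140])*3.3, "seen (131,279),(597,283)")
# along-slope check: direct, low edge of carrier vs mark
for _ in range(6):
    vision.snapshot("wrist"); x=r.state(); print(np.round(x["ft_force"],1), round(x["width"],4))
E
```

```text
err px [[0.5, -0.0], [-0.5, -0.1], [-0.3, -0.3], [0.3, -0.1], [-0.6, 0.1], [0.7, 0.3]]
under in world [0.6469 0.0701 0.0535] in face [ 0.2  0.1 -3.3] mm; tilt x,y rad -0.0 0.001 yaw 0.0 world tilt 0.38
[[128.01905556 283.21003222]
 [597.04817519 282.22053864]] seen (131,279),(597,283)
[-1.6 -0.   1.2] 0.0114
[-1.   0.4  1.9] 0.0113
[-1.   0.1  2.4] 0.0113
[-1.1  0.4  2.3] 0.0112
[-0.9  0.2  1.3] 0.0111
[-0.8  0.1  2.4] 0.0113
```

```bash
python3 -m creep '[1,-0.04,0,0.1,0, 1,0,0,0,0, 1,0,0,0,0, 1,0,0,0,0, 1,0,0,0,0, 1,0,0,0,0, 1,0,0,0,0, 1,0,0,0,0, 1,0,0,0,0, 1,0,0,0,0]' 30; python3 look.py 29;  python3 - <<'E'
from h import *
F=[]
for _ in range(8):
    vision.snapshot("wrist"); x=r.state(); F.append(x["ft_force"])
print(np.mean(F,0),np.std(F,0))
st()
E
```

```text
clock: 30.1
tcp_pos: [0.6323, 0.073, 0.0873]
eef_rot: [179.4, -1.1, 169.6]
ft_force: [-1.9, 0.2, 3.5]
width: 0.011
t 30.1 tcp [0.6323 0.073  0.0873] rot [179.45  -1.1  169.58] F [-1.9  0.2  3.5] w 0.011 j [  0.8  38.9  83.    0.9  59.1 -79.2]
[-0.98708098  0.34337963  3.05211139] [0.56909848 0.46711435 0.60095835]
t 30.6 tcp [0.6323 0.073  0.0873] rot [179.45  -1.11 169.59] F [-0.5  0.4  2.6] w 0.011 j [  0.8  38.9  83.    0.9  59.1 -79.2]
```

View pics/w29.png

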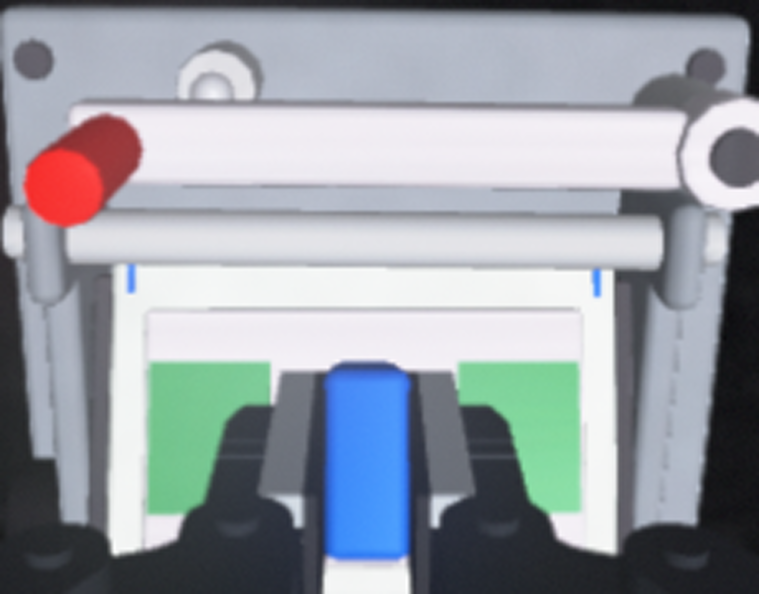

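View pics/s29.png

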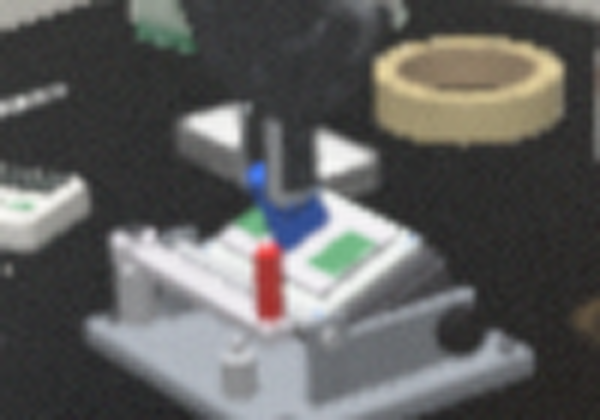

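```bash
python3 - <<'E'
import cv2
for n in ("w20","w3"):
    a=cv2.imread(f"pics/{n}.png")
    a=a[190:300,190:380] if n=="w20" else a[260:380,290:450]
    cv2.imwrite(f"pics/{n}z.png",cv2.resize(a,None,fx=4,fy=4,interpolation=2))
E
```

```text
(no output)
```

View pics/w20z.png

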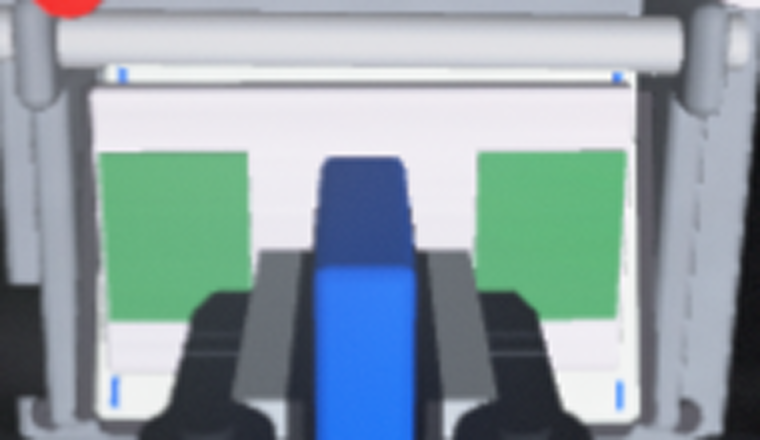

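View pics/w3z.png

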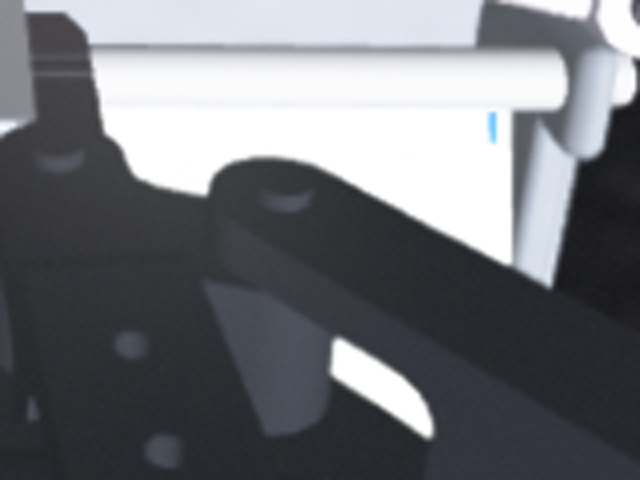

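```bash
python3 - <<'E'
from fit import *
from scipy.spatial.transform import Rotation as Ro
w=vision.snapshot("wrist");x=r.state()
def T(p,e):
    M=np.eye(4);M[:3,:3]=Ro.from_euler("xyz",e,degrees=True).as_matrix();M[:3,3]=p;return M
C=np.linalg.inv(T(x["tcp_pos"],x["eef_rot"]))@np.array(w["world_from_camera"])
W=dict(w);W["world_from_camera"]=T([.6319,.0714,.1176],[179.47,-1.25,169.56])@C
u=lambda x,y:(190+(x+.5)/4-.5,190+(y+.5)/4-.5)
um=np.array([u(115,391),u(620,394)]); uc=np.array([u(97,419),u(640,421)])
def res2(p):
    # p7,p8: small wrist-cam pixel bias
    b=p[7:9]
    P=pts(p,.03-p[5],.045-p[6]);Q=pts(p,.03,.045)
    return np.concatenate([res(p[:7]),((proj(W,P[:2])+b-um)/.6).ravel(),((proj(W,Q[:2])+b-uc)/.8).ravel(),b/2.0,
      [ (proj(W,P[2:3])+b)[0,0]/.8-u(617,0)[0]/.8,(proj(W,P[3:4])+b)[0,0]/.8-u(123,0)[0]/.8]])
f=least_squares(res2,[.645,.07,.055,-.17,.3,.003,.003,0,0]);p=f.x
print(p.round(4),"slope",p[4],"cost",f.cost,"sd",np.sqrt(np.diag(np.linalg.inv(f.jac.T@f.jac))).round(4));print(f.fun.round(1))
for sl in(.3,.34,.38,.42):
    g=least_squares(lambda q:res2(np.r_[q[:4],sl,q[4:]]),np.delete(p,4));print(sl,g.cost.round(2))
# current carrier axis from tool-fixed estimate
E
```

```text
[ 6.4620e-01  6.4200e-02  5.8900e-02 -3.3997e+00 -4.0325e+00  6.1000e-03
  1.8000e-02  9.6728e+00 -2.7516e+00] slope -4.0324931742934504 cost 12771.366403351809 sd [5.000e-04 5.000e-04 6.000e-04 5.600e-03 2.090e-02 3.000e-04 2.000e-04
 8.063e-01 7.753e-01]
[ 65.2  17.1 -58.3  -8.2 -53.4 -20.5  69.2   5.1  36.3  13.7 -42.8 -26.2
 -26.1 -18.1  -6.9 -17.   31.3  -5.3 -33.9   2.6  -9.5  -3.4   4.9   7.5
   4.8  -1.4 -26.1  32.3]
0.3 16523.32
0.34 16424.5
0.38 16323.0
0.42 16219.32
```

```bash
python3 - <<'E'
from fit import *
from scipy.spatial.transform import Rotation as Ro
w=vision.snapshot("wrist");x=r.state()
def T(p,e):
    M=np.eye(4);M[:3,:3]=Ro.from_euler("xyz",e,degrees=True).as_matrix();M[:3,3]=p;return M
C=np.linalg.inv(T(x["tcp_pos"],x["eef_rot"]))@np.array(w["world_from_camera"])
W=dict(w);W["world_from_camera"]=T([.6319,.0714,.1176],[179.47,-1.25,169.56])@C
u=lambda x,y:(190+(x+.5)/4-.5,190+(y+.5)/4-.5)
um=np.array([u(620,394),u(115,391)]); uc=np.array([u(640,421),u(97,419)])
def res2(p):
    b=p[7:9]
    P=pts(p,.03-p[5],.045-p[6]);Q=pts(p,.03,.045)
    return np.concatenate([res(p[:7]),((proj(W,P[:2])+b-um)/.6).ravel(),((proj(W,Q[:2])+b-uc)/.8).ravel(),b/2.0,
      [ (proj(W,P[2:3])+b)[0,0]/.8-u(123,0)[0]/.8,(proj(W,P[3:4])+b)[0,0]/.8-u(617,0)[0]/.8]])
f=least_squares(res2,[.645,.07,.055,-.17,.3,.003,.003,0,0]);p=f.x
print(p.round(4),"slope",p[4],"cost",f.cost,"sd",np.sqrt(np.diag(np.linalg.inv(f.jac.T@f.jac))).round(4));print(f.fun.round(1))
for sl in(.3,.34,.36,.38,.42):
    g=least_squares(lambda q:res2(np.r_[q[:4],sl,q[4:]]),np.delete(p,4));print(sl,g.cost.round(2))
E
```

```text
[ 0.6455  0.0703  0.0563 -0.1916  0.3809  0.004   0.0033 -0.1046 -2.4839] slope 0.38085468268348643 cost 6.985010655831121 sd [5.000e-04 5.000e-04 6.000e-04 4.300e-03 2.030e-02 3.000e-04 2.000e-04
 7.886e-01 7.155e-01]
[-0.1 -0.9  0.2 -0.1  0.4  0.2  1.1 -0.1  0.5  0.7 -2.3  0.6 -0.4 -0.6
 -0.5  1.1  0.4  0.3  0.2  0.9  0.2 -0.6 -0.6 -0.4 -0.1 -1.2 -0.2 -0.1]
0.3 15.06
0.34 9.04
0.36 7.52
0.38 6.99
0.42 8.85
```

```bash
python3 -m creep '[1,-0.06,0,0.15,0, 1,0,0,0,0, 1.2,0,0,0,0, 1.21,0,0,0,0, 1.22,0,0,0,0, 1.22,0,0,0,0, 1.22,0,0,0,0, 1,0,0,0,0, 1,0,0,0,0, 1,0,0,0,0]' 30; python3 look.py 31
```

```text
clock: 31.7
tcp_pos: [0.6331, 0.0728, 0.0854]
eef_rot: [179.4, -1.1, 169.6]
ft_force: [-1.2, 0.3, 0.7]
width: 0.0115
t 31.7 tcp [0.6331 0.0728 0.0854] rot [179.45  -1.09 169.58] F [-1.2  0.3  0.7] w 0.0115 j [  0.8  39.1  83.    0.9  58.9 -79.2]
```

View pics/w31.png

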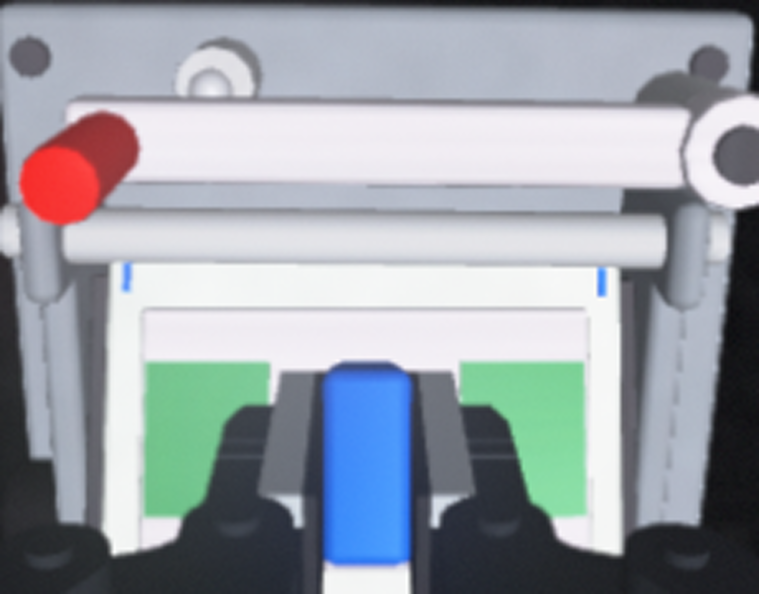

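```bash
python3 -m creep '[1,-0.04,0,0.1,0, 1,-0.04,0,0.1,0, 1,0,0,0,0, 1,0,0,0,0, 1,0,0,0,0, 1,0,0,0,0, 1,0,0,0,0, 1,0,0,0,0, 1,0,0,0,0, 1,0,0,0,0]' 30; python3 look.py 32; python3 - <<'E'
from h import *
F=[]
for _ in range(8):
    vision.snapshot("wrist"); x=r.state(); F.append(x["ft_force"])
print(np.mean(F,0),np.std(F,0))
E
```

```text
clock: 32.8
tcp_pos: [0.6338, 0.0727, 0.0835]
eef_rot: [179.4, -1.1, 169.6]
ft_force: [-1.2, 1.1, 3.9]
width: 0.0113
t 32.8 tcp [0.6338 0.0727 0.0835] rot [179.44  -1.09 169.58] F [-1.2  1.1  3.9] w 0.0113 j [  0.8  39.3  82.9   0.9  58.8 -79.2]
[-1.36581895  0.3185425   3.31543121] [0.38946132 0.50496212 0.55061824]
```

View pics/w32.png

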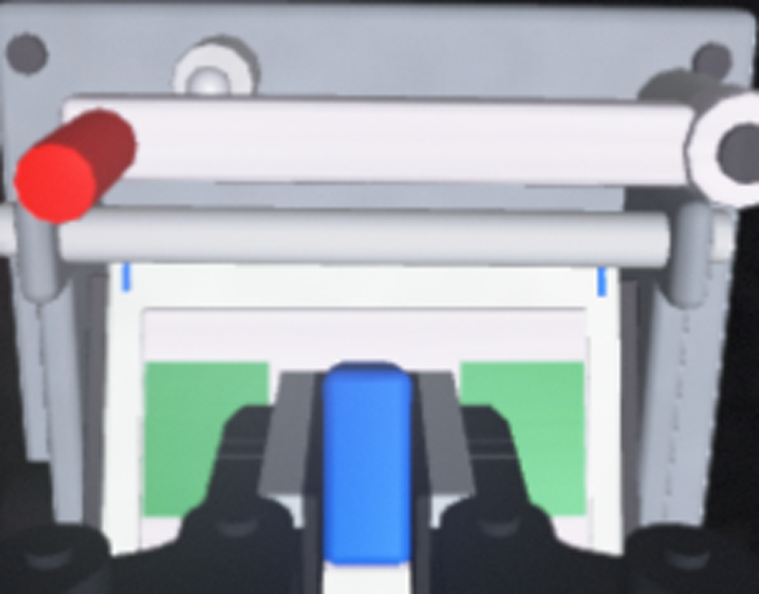

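View pics/s32.png

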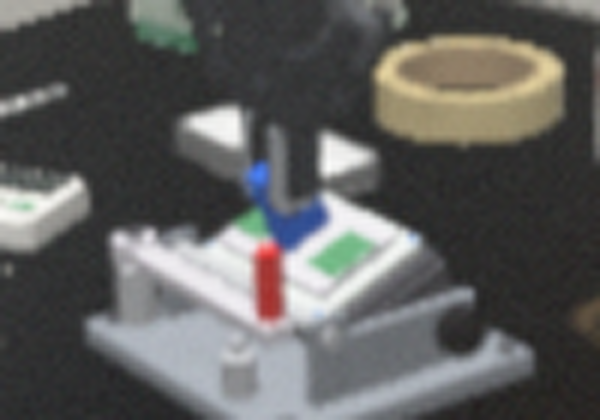

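```bash

python3 - <<'E'
from pnp import *
import pickle
w=pickle.load(open("w.pkl","rb"))
u=lambda x,y:(170+(x+.5)/3.3-.5,140+(y+.5)/3.3-.5)
obs=[((-22,-38,5),u(143,309)),((-22,38,5),u(587,308)),
((-13,-6,45),u(323,369)),((-13,6,45),u(412,368)),((13,-6,45),u(324,565)),((13,6,45),u(411,565))]
t,R=carrier(w,obs)
c,F=face()
P=[c+F@np.array([-.0265,s*.0418,-.002]) for s in(-1,1)]
print((proj(w,P)-[170,140])*3.3, "seen (126,277),(601,281)")
t_=vision.snapshot("top");d=vision.cut_out("dish",t_)
print([ (c["p"],onz(t_,[c["bbox"][:2]],.014)) for c in d[:1]])
E
```

```text
err px [[0.4, -0.1], [-0.4, -0.0], [-0.2, -0.3], [0.0, -0.0], [-0.5, 0.2], [0.6, 0.1]]
under in world [0.6471 0.0702 0.0525] in face [ 0.   0.2 -4.3] mm; tilt x,y rad -0.003 0.008 yaw -0.001 world tilt 0.373
[[123.81220916 282.11935357]
 [600.35513663 281.1000353 ]] seen (126,277),(601,281)
[(0.64, array([[ 0.71768169, -0.18803831,  0.014     ]]))]
```

```bash
python3 -c "
from h import *
st();print(r.sign_off())"
```

```text
t 33.4 tcp [0.6338 0.0728 0.0835] rot [179.44  -1.09 169.58] F [-1.8  0.3  4.2] w 0.0112 j [  0.8  39.3  82.9   0.9  58.8 -79.2]
the job is handed in; nothing more can be done
None
```

I shut the keeper bar, then placed the blue-fin carrier flush on the middle of the sloped face. I handed the job in at 33.4 s with the grip still closed and a light push on. No verdict was reported.

**Keeper:** The pin slipped past the fingers twice. On the third push I held it against its stop with about 13 N. In every later picture the bar lay parallel to the stage, on the face side of its detent ball.

**Carrier:** I gripped it by the fin and lifted it to about 0.15 m. The moves could not tilt the tool, so I set it down level on the face, loosened the fingers slightly so it settled onto the slope, and gripped it again. I then moved it up to the centre and pressed. I also loosened once more at the centre so it could seat itself.

**Last checks:**

| Check | Measured | Limit |
|---|---|---|
| Centring along each side | about 0 and 0.2 mm | 10 mm |
| Tilt from the estimated face | about 0.01 rad | 0.06 rad |
| Squareness | under 0.02 rad | 0.14 rad |
| Press force (carrier weight allowed for) | about 4.4 N | 1.5 to 20 N |

- **Tilt uncertainty:** the slope came out at 0.38 rad, give or take about 0.02, so the tilt carries that uncertainty too.
- **Grip:** the grip was set to 30 N and the fingers read 11 mm on the fin. I had no direct reading of the grip force.
- **Dish:** the last picture puts it 3 to 4 mm from its first measured position, which is within measuring error. Nothing went near it.

**One disagreement:** the picture put the underside 4.3 mm below the face's rest position, while the push force implies about 2 mm of give. I took the difference as calibration error (about 2 mm).

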